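Clamp a small painting panel in a flat-laid table easel

TASK

Clamp the long narrow painting panel in the table easel that is lying flat: lay the panel face up along the easel's mast, slide its end in under the lip of the ledge until it is home against the hidden stop, and only then slide the canvas holder up to its other end until the toe is over the panel and the holder's sprung pad grips it snugly. Feel for the stop and the grip and do not force anything: the panel's edges bruise easily. Let go of everything and leave the other things on the table where they are.

Things in the scene. Friction and masses are not known exactly. Their poses are not given: they have to be found in the camera images.
- panel: The long narrow painting panel to clamp: a wooden block 120 x 60 x 20 mm, 110 g (up to a fifth more or less), white primed face up. Its ends bruise if pressed with over 20 N. Starts flat on the table. Origin: centre of its underside; x along the 120 mm, y along the 60 mm, z up. Both ends are alike: either may go under the lip.
- easel: Wooden table easel laid flat, fixed to the table, 440 x 220 mm. Origin: table level, mast centre line, straight below the front edge of the ledge's lip; x along the mast from ledge to holder, y across, z up. Mast: bar 44 mm wide, top at z = 45 mm, x = -70 to 370. Beside it open space down to the table, to the side rails (y = +-90 to 110, 30 mm high). The panel belongs centred on the mast, in line.
- ledge: The ledge at the mast's end: a pocket 180 mm wide inside, floor flush with the mast's top. Origin: mast-top height, mast centre line, below the lip's front edge; axes as the easel's. The lip roofs it for 64 mm, underside 23 mm (3 mm above a panel), top 35 mm above the mast. In it, unseen, is a firm stop bar, face 10 to 34 mm behind the lip's edge, square to the mast: to be felt for.
- holder: Canvas holder: wooden block that slides on the mast only along the easel's x, stiff (about 9 N), staying where left. Origin: mast centre line, mast-top height, below the tip of its toe; axes as the easel's. Toe: x = 0 to 18 mm, 56 wide, underside 23.5, top 36.5 mm above the mast. Block: x = 18 to 68 mm, top 36.5. Starts with its origin at easel x = 160 to 220 mm, can go to 40.
- pad (a point): Middle of the face of the sprung rubber pad under the toe, 10 mm behind the toe's tip; it meets the panel's end. It yields from 2 N, 0.9 N more per mm, to 9 N at its full 8 mm, then it is solid. Snug: the pad still presses with more than 4 N after letting go, so 3 to 7 mm of pad travel; pushing the holder then takes about 14 to 17 N in all.
- knob (a point): Centre of the round black knob on top of the holder, by which it is moved: diameter 28 mm (32 over its ribs), 32 mm high, upright, its lower end 6 mm above the block. This point is 58.5 mm above the mast's top, 43 mm behind the toe's tip.
- square_panel: Bystander: another primed panel, square, 100 x 100 x 20 mm, lying on the table. Origin: centre of its underside.
- tall_bottle: Bystander: paint bottle, diameter 66, height 140 mm. Origin: centre of its underside.
- squat_bottle: Bystander: wide paint jar with lid, diameter 72, height 105 mm. Origin: centre of its underside.
- open_jar: Bystander: open glass jar, diameter 68, height 80 mm. Origin: centre of its underside.
- pot: Bystander: small lidded sample pot, diameter 39, height 37 mm, standing on the table inside the easel's frame between mast and side rail. Origin: centre of its underside.
- brush_jar: Bystander: glass jar of brushes, diameter 84, about 240 mm high. Origin: centre of its underside.
- flat_brush: Bystander: flat brush lying on the table, 195 mm long, 12 mm thick. Origin: on its underside, 103 mm from its bristle tips; x towards the bristles.
There are look-alikes about, which are no part of the job. Leave any orange or yellow look-alike of the panel alone.

How it is judged:
By the outcome, as a careful person would: the job done as asked, in the order asked, and still so for the second after the job is handed in, with the robot touching nothing.
It also fails if it takes over 72 s, if anything falls off the work surface, if the arm or the gripper's body presses on something with over 40 N, if the wrist force passes 120 N, or if a joint passes its speed limit or range.

ROBOT

A 6-joint arm with a two-finger parallel gripper is mounted at the origin on the work surface. World frame = base frame: x ahead of the robot, y to its left, z up, the work surface at z = 0. Lengths are in m, angles in rad, forces in N, time in s.
With the tool pointing down it reaches from about 0.375 to 0.75 m from the base axis. Payload 9 kg.
Tool frame: the origin (TCP) lies at the very end of the fingers, on their centre line; the grasp point (between the pads) lies 19 mm behind it; x points along the fingers, z is the direction in which the jaws open and shut, and the axes are right-handed (so a half turn about x gives the same grasp; the last joint's range is limited). The gripper opens to 85 mm and grips with 20 to 120 N. Pads are 22 mm wide; open, the fingers measure 114 mm over their backs; the gripper's body (76 mm by 85 mm) begins 54 mm behind the grasp point. The pads swing forward as they close: fully open they stand 13 mm farther back than shut.
Start: joints at [0.979, 0.104, 0.097, 1.564, 0, 1.353], TCP at [0.219, 0.559, 0.231] pointing down, gripper open.
Joint ranges: [-2.99, 2.99], [-0.84, 1.86], [-1.1, 1.16], [-1.84, 2.11], [-1.51, 1.56], [-3.14, 3.14]. Speed limits (rad/s): [2.22, 2.22, 2.57, 3.14, 3.14, 3.14].

INTERFACE

Orientations are given as [roll, pitch, yaw] about the fixed x, y, z axes, in that order (R = Rz(yaw) Ry(pitch) Rx(roll)).
In Python, from rig import robot gives the robot as it stands.
- The arm moves only by the tool play_rows, never from a script. Its argument "rows" is a list of rows, each an object with "delta_pos": the shift along the world's x, y, z in cm, a list of three; "angular": the turn, a rotation vector about the world's x, y, z in rad, a list of three. In form: [{"delta_pos": [x, y, z], "angular": [rx, ry, rz]}, ...]. A call has 1 to 10 rows; each row is the pose to reach, as a shift and turn from the pose commanded when the call began; what a row does not reach only later rows make up. A row lasts 1/12 s, in which the tool goes at most 41.7 mm and 7.16 degrees, less where a joint would pass 70% of its speed; a pose out of reach is approached as far as the arm can. A call with a gripper value outside its range is refused whole. "gripper" is the opening, from 0 (shut) to 1 (fully open), set as the call begins (left out, the last holds). The fingers move at their own pace and stop on an object; "grip_force" is the grip in N (left out, the last holds). Time passes only in rows, so rows that repeat a pose let the fingers close. It gives the time, the measured TCP pose, the force and the opening at its end, in the units of the state.
- robot.observe(): the state, without advancing time (a new reading comes with each control period).
- robot.snapshot(name): name is "scene" or "side" or "wrist"; returns a dict with "pixels" (420x560x3 uint8, red, green, blue), "intrinsics" (3x3 intrinsics, pixels), "cam_to_world" (4x4, takes a point from camera to world coordinates). Camera axes: x right, y down, z forward; pixel columns grow to the right and rows downward; lengths in m; the calibration is good to about 2 mm. A picture is of the moment at which its call begins. There is no depth.
- robot.hand_in(): hands the job in, once; it reports no verdict.
The state is a dict: "clock": time; "q": joint angles; "dq": joint speeds; "tau": joint torques, N m; "position": TCP position; "tcp_rot": TCP orientation; "ft_force": force on the tool from outside, world axes, zero at the start; "ft_torque": the same for the moment, N m; "grip_width": opening from 0.0 (shut) to 1.0 (fully open).
Only numpy, scipy, OpenCV 4.12 (cv2) and the standard library are available. Lean on these libraries where they do the work, as an engineer would, in place of code of your own. Each camera call takes 0.05 s, during which the arm holds its last target. There are 200 camera calls.

## Working session

There is one attempt and no reset: what is moved stays moved. The work goes in short steps, Python scripts to look and compute and a tool call to move; the robot and the scene stay as the last step left them, time stands still between calls to the robot, and variables do not carry over. Pictures are saved under pics/ and viewed, about 8 in all and at most 12, crops included, and the job is handed in when it is done.

Besides the shell and the picture viewer there is one more tool, called after "Call:" as name(argument=value, ...), one argument or row to a line, values as JSON. play_rows: Moves the arm, as the interface text tells. Its arguments: {"type":"object","properties":{"rows":{"type":"array","items":{"type":"object","properties":{"delta_pos":{"type":"array","items":{"type":"number"}},"angular":{"type":"array","items":{"type":"number"}}}}},"gripper":{"type":"number"},"grip_force":{"type":"number"}},"required":["rows"]}

```bash
mkdir -p pics; cat > h.py <<'E'
import numpy as np, cv2
from rig import robot
from scipy.spatial.transform import Rotation as R
def snap(n,f):
    s=robot.snapshot(n); cv2.imwrite(f'pics/{f}.png',s['pixels'][:,:,::-1]); np.savez(f'pics/{f}.npz',**s); return s
def load(f): return np.load(f'pics/{f}.npz')
def cast(s,uv,z):
    uv=np.atleast_2d(uv).astype(float); K=s['intrinsics'];T=s['cam_to_world']
    d=(np.linalg.inv(K)@np.c_[uv,np.ones(len(uv))].T).T@T[:3,:3].T
    o=T[:3,3]; return o+d*((z-o[2])/d[:,2])[:,None]
def proj(s,p):
    p=np.atleast_2d(p);T=s['cam_to_world'];c=(p-T[:3,3])@T[:3,:3];q=c@s['intrinsics'].T;return q[:,:2]/q[:,2:]
E
python3 - <<'E'
from h import *
a=snap('scene','s1');b=snap('side','d1');
for s in (a,b): print(s['cam_to_world'].round(3).tolist(),s['intrinsics'][0,0])
o=robot.observe();print(o)
E
```

```text
[[0.829, 0.371, -0.419, 1.116], [0.56, -0.533, 0.635, -1.11], [0.013, -0.761, -0.649, 1.004], [0.0, 0.0, 0.0, 1.0]] 511.43431339270614
[[-0.886, -0.348, 0.306, 0.244], [-0.463, 0.686, -0.561, 0.357], [-0.015, -0.638, -0.769, 0.842], [0.0, 0.0, 0.0, 1.0]] 394.8380684391211
{'clock': 0.1, 'q': array([9.79310312e-01, 1.04611644e-01, 9.65604955e-02, 1.56392456e+00,
       3.67810708e-05, 1.35308195e+00]), 'dq': array([ 0.00105743,  0.00067866,  0.00164863, -0.00091546,  0.00147394,
       -0.00192626]), 'tau': array([ 8.25940515e-03, -5.58197451e+01,  5.04727113e+01,  1.27037818e-02,
       -1.42676254e-04, -4.01699401e-05]), 'position': array([0.21889503, 0.55832397, 0.23062387]), 'tcp_rot': array([ 2.89270161,  1.56961637, -2.19345903]), 'ft_force': array([ 0.19693975,  0.46700076, -0.31490804]), 'ft_torque': array([-0.09024246,  0.01843155,  0.01501501]), 'grip_width': 1.0051367376891893}
```

View pics/s1.png

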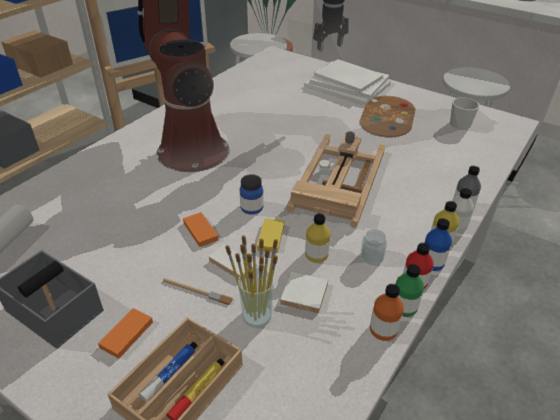

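View pics/d1.png

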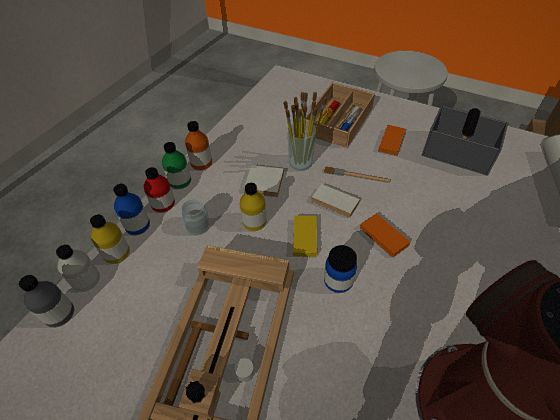

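The scene view shows the easel at about (340,178), with its ledge toward the camera. The side view shows the panel at (335,200), the square panel at (267,180), the knob at (196,392) and the ledge at (243,268).

```bash
python3 - <<'E'
from h import *
d=load('d1');a=load('s1');im=d['pixels']
hsv=cv2.cvtColor(im,cv2.COLOR_RGB2HSV)
print(im[200,335],im[195,320],im[220,380],im[185,360],im[215,335])
c1=cv2.resize(im[175:225,295:375],None,fx=5,fy=5,interpolation=cv2.INTER_CUBIC)  #400x250
c2=cv2.resize(im[240:420,140:300],None,fx=2.5,fy=2.5,interpolation=cv2.INTER_CUBIC) #400x450
c3=cv2.resize(a['pixels'][120:225,280:395],None,fx=3.4,fy=3.4,interpolation=cv2.INTER_CUBIC)
o=np.zeros((600,800,3),np.uint8)
o[:250,:400]=c1;o[:450,400:]=c2;o[250:250+min(350,c3.shape[0]),:c3.shape[1]]=c3[:350]
cv2.imwrite('pics/c1.png',o[:,:,::-1])
for uv,z in [((335,198),.02),((267,178),.02),((196,388),.10),((243,262),.08),((200,250),.08),((290,262),.08),((245,362),.037)]: print(uv,cast(d,uv,z).round(3))
for uv,z in [((230,262),.02),((349,137),.104)]: print(uv,cast(a,uv,z).round(3))
E
```

```text
[139 137 122] [142 138 126] [133  59   5] [129 124 114] [130 122 115]
(335, 198) [[ 0.464 -0.362  0.02 ]]
(267, 178) [[ 0.672 -0.345  0.02 ]]
(196, 388) [[0.487 0.245 0.1  ]]
(243, 262) [[ 0.559 -0.033  0.08 ]]
(200, 250) [[ 0.666 -0.015  0.08 ]]
(290, 262) [[ 0.463 -0.082  0.08 ]]
(245, 362) [[0.449 0.148 0.037]]
(230, 262) [[ 0.47  -0.378  0.02 ]]
(349, 137) [[0.488 0.243 0.104]]
```

View pics/c1.png

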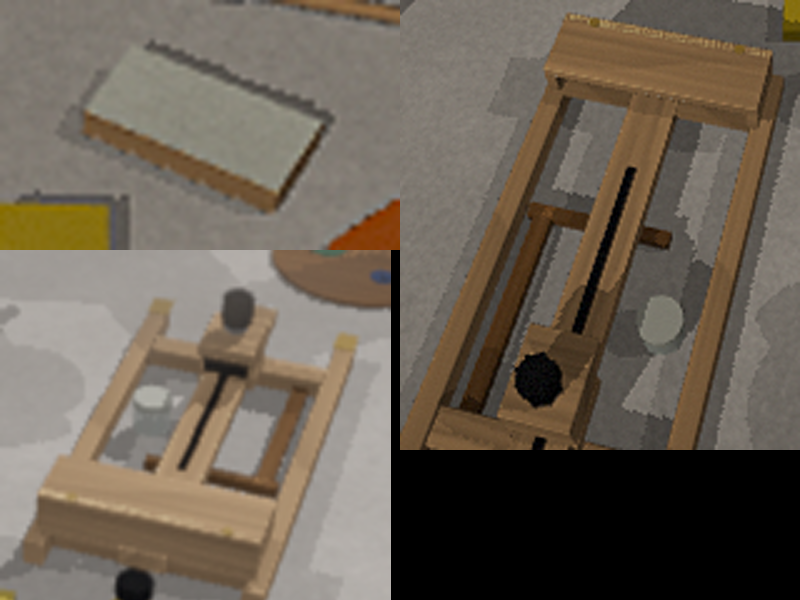

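The crop shows the panel's top corners at about side pixels (325,184), (361,199), (351,213) and (312,197). The slot runs from (233,308) to (211,373), and the pot is at (245,368).

```bash
python3 - <<'E'
from h import *
d=load('d1');im=d['pixels']
c=cast(d,[(325,184),(360.6,199.4),(350.6,213),(311.6,197.4)],.02);print(c.round(4)); print([np.linalg.norm(c[i]-c[i-1]).round(4) for i in range(4)],c.mean(0).round(4))
e=c[1]-c[0]+c[2]-c[3];print('yaw',np.arctan2(e[1],e[0]))
s=cast(d,[(232.8,308),(211.2,372.8)],.045);print(s.round(4));k=s[0]-s[1];print('mast dir',np.arctan2(-k[1],-k[0]))
l=cast(d,[(198,269),(290,290)],.08);print(l.round(4),np.linalg.norm(l[1]-l[0]),np.arctan2(*(l[1]-l[0])[[1,0]]))
o=robot.observe();print(R.from_euler('xyz',o['tcp_rot']).as_matrix().round(3))
E
```

```text
[[ 0.5106 -0.3992  0.02  ]
 [ 0.3985 -0.3891  0.02  ]
 [ 0.4053 -0.3304  0.02  ]
 [ 0.5232 -0.3345  0.02  ]]
[np.float64(0.0659), np.float64(0.1125), np.float64(0.0591), np.float64(0.1179)] [ 0.4594 -0.3633  0.02  ]
yaw 3.080150745789583
[[0.5316 0.0618 0.045 ]
 [0.4956 0.1993 0.045 ]]
mast dir 1.826875577139699
[[ 0.6399  0.0295  0.08  ]
 [ 0.4312 -0.0178  0.08  ]] 0.21404931098657115 -2.9190589197984407
[[-0.001 -0.931  0.365]
 [-0.001  0.365  0.931]
 [-1.     0.    -0.001]]
```

Call:
play_rows(
  rows=[
    {"delta_pos": [24, -46, 8], "angular": [0, 0, -0.96]},
    {"delta_pos": [24, -46, 8], "angular": [0, 0, -0.96]},
    {"delta_pos": [24, -46, 8], "angular": [0, 0, -0.96]},
    {"delta_pos": [24, -46, 8], "angular": [0, 0, -0.96]},
    {"delta_pos": [24, -46, 8], "angular": [0, 0, -0.96]},
    {"delta_pos": [24, -46, 8], "angular": [0, 0, -0.96]},
    {"delta_pos": [24, -46, 8], "angular": [0, 0, -0.96]},
    {"delta_pos": [24, -46, 8], "angular": [0, 0, -0.96]},
    {"delta_pos": [24, -46, 8], "angular": [0, 0, -0.96]},
    {"delta_pos": [24, -46, 8], "angular": [0, 0, -0.96]},
  ],
)

```text
clock: 0.93
position: [0.4099, 0.1916, 0.295]
tcp_rot: [0.186, 1.571, 0.423]
ft_force: [1.1, -0.1, 0.8]
grip_width: 0.998
```

Call:
play_rows(
  rows=[
    {"delta_pos": [5, -9, 2], "angular": [0, 0, 0]},
    {"delta_pos": [5, -9, 2], "angular": [0, 0, 0]},
    {"delta_pos": [5, -9, 2], "angular": [0, 0, 0]},
    {"delta_pos": [5, -9, 2], "angular": [0, 0, 0]},
    {"delta_pos": [5, -9, 2], "angular": [0, 0, 0]},
  ],
)

```text
clock: 1.35
position: [0.4599, 0.1025, 0.3145]
tcp_rot: [2.64, 1.57, 2.875]
ft_force: [-0.2, 0.3, 0.3]
grip_width: 1.001
```

```bash
python3 - <<'E'
from h import *
w=snap('wrist','w1');o=robot.observe();print(o['position'],R.from_euler('xyz',o['tcp_rot']).as_matrix().round(3).tolist(),o['q'].round(2));print(w['cam_to_world'].round(3).tolist(),w['intrinsics'][0,0])
E
```

```text
[0.45938732 0.10346642 0.31447857] [[-0.001, -0.234, 0.972], [0.0, 0.972, 0.234], [-1.0, 0.0, -0.001]] [-0.06 -0.25 -0.09  1.73  0.    1.28]
[[0.973, 0.221, 0.072, 0.441], [0.232, -0.923, -0.305, 0.181], [-0.0, 0.314, -0.949, 0.456], [0.0, 0.0, 0.0, 1.0]] 296.45459952867253
```

View pics/w1.png

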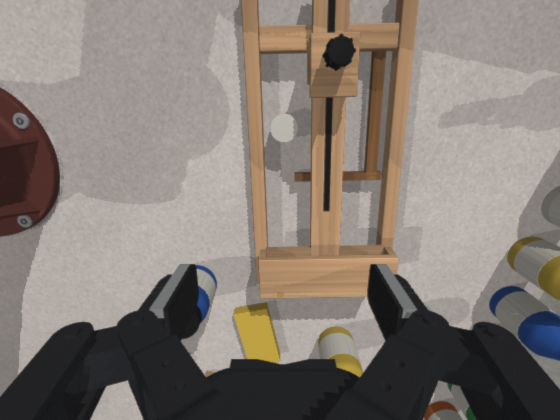

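The wrist view shows the slot from (332,97) to (326,210), the knob at (339,51), the toe edge at about row 95 and the ledge's front edge at about row 248–260.

```bash
python3 - <<'E'
from h import *
w=load('w1');im=w['pixels'];g=im.sum(2)
# slot
pts=[]
for r in range(105,206,5):
    c=[x for x in range(315,345) if g[r,x]<150]; pts.append((np.mean(c),r)) if c else None
s=cast(w,pts,.045);v=cv2.fitLine(s[:,:2].astype(np.float32),cv2.DIST_L2,0,.01,.01).ravel();print('slot',v,np.arctan2(abs(v[1]),v[0]*np.sign(v[1])))
# mast edges & profiles
for c in (290,326,370): print(c,[int(x) for x in g[240:304:1,c]])
for r in (130,150,230): print(r,[int(x) for x in g[r,300:355]])
for c in (320,350): print(c,[int(x) for x in g[60:102,c]])
k=(im[35:70,315:365].sum(2)<120).astype(np.uint8);kk=cv2.moments(k,True);print('knob px',kk['m10']/kk['m00']+315,kk['m01']/kk['m00']+35,cast(w,(kk['m10']/kk['m00']+315,kk['m01']/kk['m00']+35),.11))
E
```

```text
slot [ 0.25283384 -0.9675097   0.51550996  0.13611063] 1.8264045
290 [469, 475, 479, 480, 477, 466, 422, 351, 346, 352, 352, 358, 347, 323, 319, 322, 337, 350, 363, 394, 448, 437, 430, 428, 422, 424, 428, 433, 440, 442, 430, 420, 414, 419, 426, 424, 422, 413, 420, 413, 410, 428, 437, 418, 385, 377, 390, 399, 402, 412, 413, 407, 408, 452, 447, 421, 423, 428, 386, 385, 380, 380, 391, 397]
326 [432, 432, 434, 431, 426, 390, 384, 387, 383, 384, 383, 383, 382, 382, 375, 356, 366, 377, 403, 486, 462, 455, 449, 443, 436, 433, 440, 450, 459, 453, 445, 430, 423, 430, 428, 404, 389, 394, 397, 399, 407, 420, 416, 397, 388, 398, 409, 417, 430, 436, 435, 428, 441, 461, 449, 431, 415, 366, 382, 386, 391, 393, 390, 388]
370 [317, 311, 316, 323, 332, 341, 344, 352, 350, 358, 369, 361, 355, 352, 346, 388, 397, 420, 495, 485, 480, 476, 460, 433, 341, 249, 211, 180, 172, 136, 104, 100, 98, 84, 81, 75, 72, 73, 66, 68, 60, 61, 65, 64, 60, 64, 60, 64, 56, 64, 66, 59, 62, 67, 66, 73, 73, 64, 69, 67, 68, 75, 77, 82]
130 [333, 330, 326, 325, 326, 327, 330, 330, 331, 336, 327, 264, 311, 326, 326, 326, 321, 31
[... 550 characters left out ...]
44, 416, 403, 403, 408, 416, 425, 431, 433, 434, 431, 421, 398, 406, 413, 414, 413, 422, 435, 442, 451, 457, 458, 449, 461, 461, 454, 455, 458, 465, 458, 455, 466, 467, 455, 457, 470, 473]
320 [394, 361, 338, 337, 331, 314, 305, 300, 286, 273, 271, 272, 275, 277, 270, 271, 280, 286, 285, 275, 278, 279, 279, 272, 268, 272, 282, 293, 293, 290, 290, 290, 286, 293, 299, 298, 281, 259, 306, 314, 313, 311]
350 [101, 118, 193, 317, 372, 372, 371, 391, 398, 403, 406, 392, 375, 359, 355, 373, 425, 415, 395, 380, 369, 366, 349, 339, 344, 358, 377, 384, 382, 383, 381, 378, 379, 384, 383, 358, 315, 452, 476, 473, 461, 455]
knob px 338.59507523939806 52.14363885088919 [[0.48494961 0.25024775 0.11      ]]
```

```bash
python3 - <<'E'
from h import *
w=load('w1');d=load('d1')
l=cast(w,[(290,259.5),(326,258.5),(370,257.3)],.08);print(l.round(4)); e=l[2]-l[0];print(np.arctan2(e[1],e[0])+np.pi/2)
print('bottom',cast(w,[(326,244.7)],.068).round(4))
print('toe',cast(w,[(320,97.5),(350,96.5)],.0685).round(4))
y=1.8264;u=np.array([np.cos(y),np.sin(y)]);n=np.array([-u[1],u[0]])
p=np.array([.5155,.1361]);O=p+u*((l[1][:2]-p)@u);print('O',O)
for nm,uv,z,s in [('knob',(338.6,52.1),.11,w),('pot',(283,128),.037,w),('toe',(335,97),.0685,w)]:
  q=cast(s,uv,z)[0][:2];print(nm,(q-O)@u,(q-O)@n)
# rails check: inner edges
g=w['pixels'].sum(2)
for r in (100,200): print(r,[int(x) for x in g[r,240:270]],[int(x) for x in g[r,380:420]])
print('mast edges',[((cast(w,(c,230),.045)[0][:2]-O)@n) for c in (310.5,)])
E
```

```text
[[ 4.982e-01 -1.320e-02  8.000e-02]
 [ 5.475e-01  2.000e-04  8.000e-02]
 [ 6.075e-01  1.650e-02  8.000e-02]]
1.836062556930183
bottom [[0.5447 0.0158 0.068 ]]
toe [[0.4825 0.2053 0.0685]
 [0.5179 0.2149 0.0685]]
O [0.55078229 0.00108412]
knob 0.2577539750267046 0.0006943074739408639
pot 0.1777926183911515 0.06062886941943431
toe 0.21503563195861194 -0.003930475031986659
100 [446, 397, 386, 383, 383, 382, 337, 370, 397, 403, 409, 413, 412, 413, 410, 404, 413, 422, 431, 438, 405, 309, 402, 469, 487, 490, 487, 480, 471, 469] [257, 267, 307, 326, 329, 325, 322, 314, 257, 230, 232, 227, 226, 237, 322, 388, 400, 404, 409, 411, 412, 410, 407, 404, 408, 421, 430, 430, 439, 473, 478, 475, 473, 471, 467, 468, 472, 495, 525, 518]
200 [525, 523, 526, 529, 535, 538, 516, 421, 395, 389, 380, 376, 363, 408, 419, 421, 427, 431, 435, 423, 416, 418, 428, 433, 409, 315, 398, 461, 477, 484] [255, 238, 232, 234, 251, 347, 407, 420, 421, 425, 435, 433, 423, 415, 419, 427, 438, 426, 451, 467, 470, 465, 465, 473, 473, 471, 510, 518, 530, 542, 537, 538, 554, 560, 555, 550, 549, 546, 545, 548]
mast edges [np.float64(0.022500530464192273)]
```

Call:
play_rows(
  rows=[
    {"delta_pos": [2, -43, 0], "angular": [0, 0, 1.27]},
    {"delta_pos": [2, -43, 0], "angular": [0, 0, 1.27]},
    {"delta_pos": [2, -43, 0], "angular": [0, 0, 1.27]},
    {"delta_pos": [2, -43, 0], "angular": [0, 0, 1.27]},
    {"delta_pos": [2, -43, 0], "angular": [0, 0, 1.27]},
    {"delta_pos": [2, -43, 0], "angular": [0, 0, 1.27]},
    {"delta_pos": [2, -43, 0], "angular": [0, 0, 1.27]},
    {"delta_pos": [2, -43, 0], "angular": [0, 0, 1.27]},
    {"delta_pos": [2, -43, 0], "angular": [0, 0, 1.27]},
    {"delta_pos": [2, -43, 0], "angular": [0, 0, 1.27]},
  ],
)

```text
clock: 2.23
position: [0.4776, -0.2732, 0.3148]
tcp_rot: [-0.397, 1.57, 0.979]
ft_force: [0.7, 0.7, 0.5]
grip_width: 1.0
```

Call:
play_rows(
  rows=[
    {"delta_pos": [0, 0, 0], "angular": [0, 0, 0.12]},
    {"delta_pos": [0, 0, 0], "angular": [0, 0, 0.12]},
    {"delta_pos": [0, 0, 0], "angular": [0, 0, 0.12]},
  ],
)

```text
clock: 2.48
position: [0.4776, -0.2717, 0.3146]
tcp_rot: [0.481, 1.57, 1.966]
ft_force: [0.3, 0.3, 0.2]
grip_width: 1.004
```

```bash
python3 - <<'E'
from h import *
w=snap('wrist','w2');o=robot.observe();print(o['position'],R.from_euler('xyz',o['tcp_rot']).as_matrix().round(3).tolist())
im=w['pixels'];hsv=cv2.cvtColor(im,cv2.COLOR_RGB2HSV)
print('exp px',proj(w,[.46,-.363,.02]), 'jar', cast(load('d1'),(300,166),0))
E
```

```text
[ 0.4777795  -0.27133445  0.31501795] [[0.0, -0.996, 0.085], [0.0, 0.085, 0.996], [-1.0, -0.0, 0.0]]
exp px [[219.47046264 160.07805426]] jar [[ 0.61651158 -0.45364774  0.        ]]
```

View pics/w2.png

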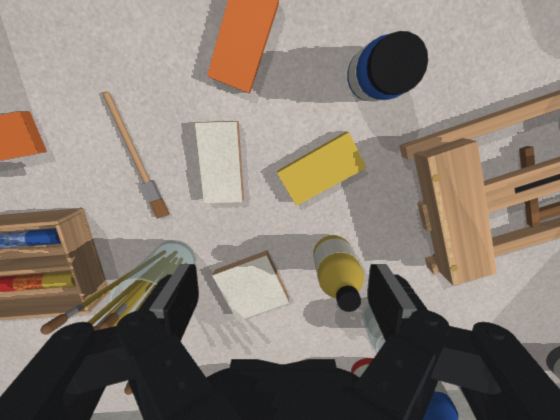

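The wrist view shows the white panel at (219,162), the yellow look-alike at (320,168) and the square panel at (251,285). The brush jar is at (165,270), clear of the panel.

```bash
python3 - <<'E'
from h import *
w=load('w2');im=w['pixels'];hsv=cv2.cvtColor(im,cv2.COLOR_RGB2HSV)
print(im[160,219],im[160,186],im[160,241],hsv[160,219],hsv[160,186],hsv[160,260])
m=cv2.inRange(im[:,:,1].astype(np.uint8)*0+cv2.GaussianBlur(im,(3,3),0).sum(2).clip(0,765).astype(np.float32).__truediv__(3).astype(np.uint8),185,255)
n,lab,st,ce=cv2.connectedComponentsWithStats(m);print(lab[160,219],st[lab[160,219]])
c=max(cv2.findContours((lab==lab[160,219]).astype(np.uint8),0,1)[0],key=cv2.contourArea)[:,0,:].astype(float)
p=cast(w,c,.02)[:,:2];r=cv2.minAreaRect((p*1000).astype(np.float32));print(r);bx=cv2.boxPoints(r);print(bx)
E
```

```text
[207 203 192] [149 143 138] [159 144 130] [ 22  18 207] [ 14  19 149] [ 13  19 186]
222 [ 196  123   45   82 3061]
((467.3600769042969, -366.70941162109375), (62.49089813232422, 120.4231948852539), 85.10965728759766)
[[ 404.70404 -392.70816]
 [ 524.68884 -402.9741 ]
 [ 530.0161  -340.71066]
 [ 410.0313  -330.44473]]
```

Call:
play_rows(
  rows=[
    {"delta_pos": [-3.1, -9.4, -15], "angular": [0, 0, 0]},
    {"delta_pos": [-3.1, -9.4, -15], "angular": [0, 0, 0]},
    {"delta_pos": [-3.1, -9.4, -15], "angular": [0, 0, 0]},
    {"delta_pos": [-3.1, -9.4, -15], "angular": [0, 0, 0]},
    {"delta_pos": [-3.1, -9.4, -15], "angular": [0, 0, 0]},
    {"delta_pos": [-3.1, -9.4, -15], "angular": [0, 0, 0]},
    {"delta_pos": [-3.1, -9.4, -18], "angular": [0, 0, 0]},
    {"delta_pos": [-3.1, -9.4, -21], "angular": [0, 0, 0]},
    {"delta_pos": [-3.1, -9.4, -24], "angular": [0, 0, 0]},
    {"delta_pos": [-3.1, -9.4, -26.5], "angular": [0, 0, 0]},
  ],
)

```text
clock: 3.37
position: [0.4482, -0.366, 0.051]
tcp_rot: [-2.197, 1.568, -0.709]
ft_force: [-0.3, 0.2, -0.2]
grip_width: 1.001
```

Call:
play_rows(
  rows=[
    {"delta_pos": [0, 0, -1.5], "angular": [0, 0, 0]},
    {"delta_pos": [0, 0, -2.5], "angular": [0, 0, 0]},
    {"delta_pos": [0, 0, -3.5], "angular": [0, 0, 0]},
    {"delta_pos": [0, 0, -4.0], "angular": [0, 0, 0]},
    {"delta_pos": [0, 0, -4.5], "angular": [0, 0, 0]},
    {"delta_pos": [0, 0, -4.8], "angular": [0, 0, 0]},
    {"delta_pos": [0, 0, -4.8], "angular": [0, 0, 0]},
  ],
)

```text
clock: 3.95
position: [0.4466, -0.3671, 0.002]
tcp_rot: [-1.918, 1.571, -0.43]
ft_force: [-1.0, 0.3, -0.8]
grip_width: 0.997
```

Call:
play_rows(
  rows=[
    {"delta_pos": [0, 0, -0.3]},
    {"delta_pos": [0, 0, -0.3]},
    {"delta_pos": [0, 0, -0.3]},
    {"delta_pos": [0, 0, -0.3]},
    {"delta_pos": [0, 0, -0.3]},
    {"delta_pos": [0, 0, -0.3]},
    {"delta_pos": [0, 0, -0.3]},
    {"delta_pos": [0, 0, -0.3]},
    {"delta_pos": [0, 0, -0.3]},
    {"delta_pos": [0, 0, -0.3]},
  ],
  gripper=0.5,
  grip_force=22,
)

```text
validation failed for argument at $.ro...
```

Call:
play_rows(
  rows=[
    {"delta_pos": [0, 0, -0.3], "angular": [0, 0, 0]},
    {"delta_pos": [0, 0, -0.3], "angular": [0, 0, 0]},
    {"delta_pos": [0, 0, -0.3], "angular": [0, 0, 0]},
    {"delta_pos": [0, 0, -0.3], "angular": [0, 0, 0]},
    {"delta_pos": [0, 0, -0.3], "angular": [0, 0, 0]},
    {"delta_pos": [0, 0, -0.3], "angular": [0, 0, 0]},
    {"delta_pos": [0, 0, -0.3], "angular": [0, 0, 0]},
    {"delta_pos": [0, 0, -0.3], "angular": [0, 0, 0]},
    {"delta_pos": [0, 0, -0.3], "angular": [0, 0, 0]},
    {"delta_pos": [0, 0, -0.3], "angular": [0, 0, 0]},
  ],
  gripper=0.5,
  grip_force=22,
)

```text
clock: 4.78
position: [0.4465, -0.3673, -0.0008]
tcp_rot: [-2.341, 1.57, -0.853]
ft_force: [-0.7, 0.0, 4.0]
grip_width: 0.698
```

Call:
play_rows(
  rows=[
    {"delta_pos": [0, 0, 1], "angular": [0, 0, 0]},
    {"delta_pos": [0, 0, 3], "angular": [0, 0, 0]},
    {"delta_pos": [0, 0, 7], "angular": [0, 0, 0]},
    {"delta_pos": [0, 0, 11], "angular": [0, 0, 0]},
    {"delta_pos": [0, 0, 15], "angular": [0, 0, 0]},
    {"delta_pos": [0, 0, 19], "angular": [0, 0, 0]},
    {"delta_pos": [0, 0, 22], "angular": [0, 0, 0]},
    {"delta_pos": [0, 0, 22], "angular": [0, 0, 0]},
    {"delta_pos": [0, 0, 22], "angular": [0, 0, 0]},
  ],
)

```text
clock: 5.53
position: [0.447, -0.3678, 0.2211]
tcp_rot: [-2.371, 1.567, -0.883]
ft_force: [0.6, -1.1, -1.4]
grip_width: 0.695
```

Call:
play_rows(
  rows=[
    {"delta_pos": [8, 46, 0], "angular": [0, 0, -0.1]},
    {"delta_pos": [8, 46, 0], "angular": [0, 0, -0.2]},
    {"delta_pos": [8, 46, 0], "angular": [0, 0, -0.3]},
    {"delta_pos": [8, 46, 0], "angular": [0, 0, -0.4]},
    {"delta_pos": [8, 46, 0], "angular": [0, 0, -0.5]},
    {"delta_pos": [8, 46, 0], "angular": [0, 0, -0.6]},
    {"delta_pos": [8, 46, 0], "angular": [0, 0, -0.7]},
    {"delta_pos": [8, 46, 0], "angular": [0, 0, -0.8]},
    {"delta_pos": [8, 46, 0], "angular": [0, 0, -0.9]},
    {"delta_pos": [8, 46, 0], "angular": [0, 0, -1.0]},
  ],
)

```text
clock: 6.37
position: [0.5166, 0.0451, 0.2169]
tcp_rot: [2.456, 1.568, 2.94]
ft_force: [-0.1, -0.7, -0.8]
grip_width: 0.698
```

```bash
cat >> h.py <<'E'
y=1.8264;u=np.array([np.cos(y),np.sin(y)]);n=np.array([-u[1],u[0]]);O=np.array([.5508,.0011])
def st():
    o=robot.observe();M=R.from_euler('xyz',o['tcp_rot']).as_matrix();p=o['position']
    print('t',o['clock'],'pos',p.round(4),'jaw',np.arctan2(M[1,2],M[0,2]).round(4),'tilt',(M[2,1:]).round(4),'easel',((p[:2]-O)@u).round(4),((p[:2]-O)@n).round(4),'F',o['ft_force'].round(2),'Fu',(o['ft_force'][:2]@u).round(2),'Fn',(o['ft_force'][:2]@n).round(2),'w',o['grip_width'])
E
python3 -c "
from h import *
st()"
```

```text
t 6.3667 pos [0.5166 0.0451 0.2169] jaw 0.4838 tilt [ 0.0017 -0.0021] easel 0.0512 0.022 F [-0.15 -0.71 -0.75] Fu -0.65 Fn 0.33 w 0.6975905841512717
```

Call:
play_rows(
  rows=[
    {"delta_pos": [1.0, 4.8, -3], "angular": [0, 0, -0.1]},
    {"delta_pos": [1.0, 4.8, -6], "angular": [0, 0, -0.229]},
    {"delta_pos": [1.0, 4.8, -9], "angular": [0, 0, -0.229]},
    {"delta_pos": [1.0, 4.8, -12], "angular": [0, 0, -0.229]},
    {"delta_pos": [1.0, 4.8, -13.5], "angular": [0, 0, -0.229]},
    {"delta_pos": [1.0, 4.8, -14.2], "angular": [0, 0, -0.229]},
    {"delta_pos": [1.0, 4.8, -14.2], "angular": [0, 0, -0.229]},
    {"delta_pos": [1.0, 4.8, -14.2], "angular": [0, 0, -0.229]},
  ],
)

```text
clock: 7.03
position: [0.5274, 0.0908, 0.0768]
tcp_rot: [2.762, 1.57, 3.022]
ft_force: [0.1, 0.3, -0.2]
grip_width: 0.698
```

```bash
python3 -c "
from h import *
st();w=snap('wrist','w3');d=snap('side','d3')
o=np.zeros((420,800,3),np.uint8);o[:,:560]=w['pixels'];o[:,560:]=d['pixels'][:,100:340];cv2.imwrite('pics/c3.png',o[:,:,::-1])"
```

```text
t 7.0333 pos [0.5274 0.0908 0.0768] jaw 0.2596 tilt [ 0.0003 -0.0007] easel 0.0927 0.0 F [ 0.09  0.32 -0.22] Fu 0.29 Fn -0.17 w 0.6975076561249123
```

View pics/c3.png

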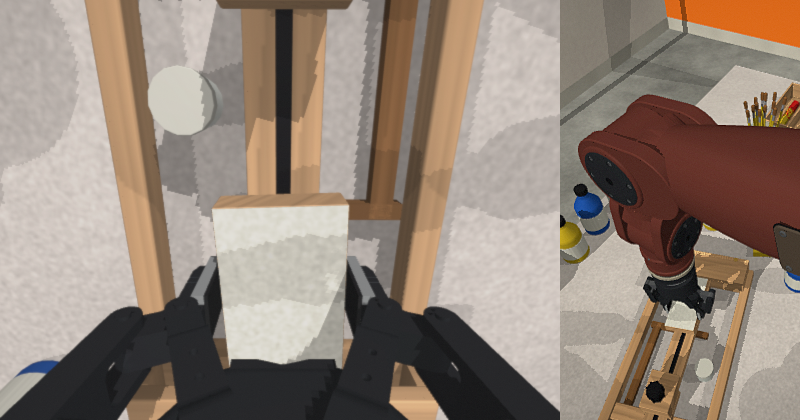

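The wrist view shows the panel held level. Its far-end top edge runs (213,209) to (347,206), and the slot is at column ~284, slightly tilted.

```bash
python3 - <<'E'
from h import *
w=load('w3');im=w['pixels'].astype(int);g=im.sum(2)
def fit(pts,z):
    s=cast(w,pts,z)[:,:2];v=cv2.fitLine(s.astype(np.float32),cv2.DIST_HUBER,0,.01,.01).ravel();v=v if v[1]>0 else np.r_[-v[:2],v[2:]];return v
sl=[(np.mean([x for x in range(265,300) if g[r,x]<150]),r) for r in range(15,188,6)]
v=fit(sl,.045);print('slot',v.round(4),np.arctan2(v[1],v[0]))
z=.0976
L=[];Rr=[]
gr=cv2.GaussianBlur(w['pixels'],(3,3),0).astype(int)
for r in range(216,255,3):
    row=gr[r].sum(1); dr=np.abs(np.diff(row)); L.append((205+np.argmax(dr[205:228])+.5,r)); Rr.append((335+np.argmax(dr[335:358])+.5,r))
a=fit(L,z);b=fit(Rr,z)
for t in(a,b): print(t.round(4),np.arctan2(t[1],t[0]), 'offset from slot',(t[2:]-v[2:])@np.array([-v[1],v[0]]))
for c in (240,320): print([int(x) for x in g[186:216,c]])
print([int(x) for x in g[0:16,300]])
print('toe',cast(w,(300,8),.0685), 'far edge',cast(w,[(240,208),(320,206.5)],z))
E
```

```text
slot [-0.2533  0.9674  0.5057  0.174 ] 1.826854
[-0.2886  0.9575  0.4909  0.111 ] 1.8635385 offset from slot 0.03030593
[-0.2734  0.9619  0.5473  0.1273] 1.8477472 offset from slot -0.028406799
[429, 432, 438, 445, 446, 441, 401, 387, 385, 403, 418, 406, 391, 387, 403, 422, 422, 422, 419, 401, 408, 490, 562, 636, 642, 642, 645, 643, 643, 644]
[521, 523, 531, 535, 543, 543, 520, 406, 396, 403, 412, 415, 410, 409, 410, 412, 406, 400, 421, 516, 599, 637, 636, 636, 636, 640, 642, 645, 648, 648]
[251, 229, 224, 229, 229, 227, 227, 226, 238, 283, 301, 301, 300, 301, 304, 320]
toe [[0.50325544 0.21143731 0.0685    ]] far edge [[0.49933197 0.12526017 0.0976    ]
 [0.53239761 0.1347479  0.0976    ]]
```

Call:
play_rows(
  rows=[
    {"delta_pos": [0.1, 0, -1], "angular": [0, 0, -0.01]},
    {"delta_pos": [0.1, 0, -2], "angular": [0, 0, -0.01]},
    {"delta_pos": [0.1, 0, -2.6], "angular": [0, 0, -0.01]},
    {"delta_pos": [0.1, 0, -2.9], "angular": [0, 0, -0.01]},
    {"delta_pos": [0.1, 0, -3.0], "angular": [0, 0, -0.01]},
    {"delta_pos": [0.1, 0, -3.0], "angular": [0, 0, -0.01]},
    {"delta_pos": [0.1, 0, -3.0], "angular": [0, 0, -0.01]},
  ],
)

```text
clock: 7.72
position: [0.5288, 0.0908, 0.047]
tcp_rot: [-0.19, 1.571, 0.06]
ft_force: [0.1, 0.1, 0.1]
grip_width: 0.702
```

Call:
play_rows(
  rows=[
    {"delta_pos": [0, 0, -0.05], "angular": [0, 0, 0]},
    {"delta_pos": [0, 0, -0.1], "angular": [0, 0, 0]},
    {"delta_pos": [0, 0, -0.1], "angular": [0, 0, 0]},
    {"delta_pos": [0, 0, -0.1], "angular": [0, 0, 0]},
  ],
)

```text
clock: 8.05
position: [0.5288, 0.0908, 0.046]
tcp_rot: [-0.344, 1.571, -0.094]
ft_force: [-0.0, -0.3, -1.0]
grip_width: 0.699
```

```bash
python3 -c "
from h import *
st()"
```

```text
t 8.05 pos [0.5288 0.0908 0.046 ] jaw 0.2497 tilt [-0.0001  0.0002] easel 0.0923 -0.0014 F [-0.01 -0.27 -0.99] Fu -0.26 Fn 0.07 w 0.699054222944504
```

Call:
play_rows(
  rows=[
    {"delta_pos": [0, 0, -0.05], "angular": [0, 0, 0]},
    {"delta_pos": [0, 0, -0.1], "angular": [0, 0, 0]},
    {"delta_pos": [0, 0, -0.1], "angular": [0, 0, 0]},
    {"delta_pos": [0, 0, -0.1], "angular": [0, 0, 0]},
  ],
)

```text
clock: 8.38
position: [0.5287, 0.0908, 0.0448]
tcp_rot: [2.161, 1.571, 2.411]
ft_force: [0.6, 0.5, -0.9]
grip_width: 0.697
```

Call:
play_rows(
  rows=[
    {"delta_pos": [0, 0, -0.05], "angular": [0, 0, 0]},
    {"delta_pos": [0, 0, -0.1], "angular": [0, 0, 0]},
    {"delta_pos": [0, 0, -0.1], "angular": [0, 0, 0]},
    {"delta_pos": [0, 0, -0.1], "angular": [0, 0, 0]},
  ],
)

```text
clock: 8.72
position: [0.5288, 0.0908, 0.0441]
tcp_rot: [-0.542, 1.571, -0.292]
ft_force: [-2.3, 0.7, 3.1]
grip_width: 0.696
```

Call:
play_rows(
  rows=[
    {"delta_pos": [0.05, -0.19, 0.03], "angular": [0, 0, 0]},
    {"delta_pos": [0.1, -0.39, 0.03], "angular": [0, 0, 0]},
    {"delta_pos": [0.15, -0.58, 0.03], "angular": [0, 0, 0]},
    {"delta_pos": [0.2, -0.77, 0.03], "angular": [0, 0, 0]},
    {"delta_pos": [0.25, -0.97, 0.03], "angular": [0, 0, 0]},
    {"delta_pos": [0.3, -1.16, 0.03], "angular": [0, 0, 0]},
    {"delta_pos": [0.35, -1.35, 0.03], "angular": [0, 0, 0]},
    {"delta_pos": [0.35, -1.35, 0.03], "angular": [0, 0, 0]},
    {"delta_pos": [0.35, -1.35, 0.03], "angular": [0, 0, 0]},
  ],
)

```text
clock: 9.47
position: [0.5324, 0.0769, 0.0442]
tcp_rot: [-1.29, 1.57, -1.04]
ft_force: [0.1, -1.0, 1.3]
grip_width: 0.699
```

```bash
python3 -c "
from h import *
st()"
```

```text
t 9.4667 pos [0.5324 0.0769 0.0442] jaw 0.2493 tilt [-0.0006  0.0002] easel 0.078 -0.0014 F [ 0.11 -0.99  1.34] Fu -0.99 Fn 0.15 w 0.6987983568737012
```

Call:
play_rows(
  rows=[
    {"delta_pos": [0.03, -0.1, 0.0], "angular": [0, 0, 0]},
    {"delta_pos": [0.05, -0.2, 0.0], "angular": [0, 0, 0]},
    {"delta_pos": [0.08, -0.3, 0.0], "angular": [0, 0, 0]},
    {"delta_pos": [0.1, -0.4, 0.0], "angular": [0, 0, 0]},
    {"delta_pos": [0.13, -0.5, 0.0], "angular": [0, 0, 0]},
    {"delta_pos": [0.15, -0.6, 0.0], "angular": [0, 0, 0]},
    {"delta_pos": [0.15, -0.6, 0.0], "angular": [0, 0, 0]},
  ],
)

```text
clock: 10.05
position: [0.5338, 0.0711, 0.0442]
tcp_rot: [-1.044, 1.571, -0.794]
ft_force: [1.6, 0.4, 1.2]
grip_width: 0.696
```

Call:
play_rows(
  rows=[
    {"delta_pos": [0.02, -0.08, 0.0], "angular": [0, 0, 0]},
    {"delta_pos": [0.04, -0.16, 0.0], "angular": [0, 0, 0]},
    {"delta_pos": [0.06, -0.24, 0.0], "angular": [0, 0, 0]},
    {"delta_pos": [0.08, -0.3, 0.0], "angular": [0, 0, 0]},
    {"delta_pos": [0.08, -0.3, 0.0], "angular": [0, 0, 0]},
  ],
)

```text
clock: 10.47
position: [0.5346, 0.0682, 0.0442]
tcp_rot: [-0.853, 1.571, -0.604]
ft_force: [-0.2, -0.4, 1.7]
grip_width: 0.702
```

Call:
play_rows(
  rows=[
    {"delta_pos": [0.02, -0.08, 0.0], "angular": [0, 0, 0]},
    {"delta_pos": [0.04, -0.16, 0.0], "angular": [0, 0, 0]},
    {"delta_pos": [0.06, -0.24, 0.0], "angular": [0, 0, 0]},
    {"delta_pos": [0.08, -0.3, 0.0], "angular": [0, 0, 0]},
    {"delta_pos": [0.08, -0.3, 0.0], "angular": [0, 0, 0]},
  ],
)

```text
clock: 10.88
position: [0.5354, 0.0652, 0.0441]
tcp_rot: [-1.104, 1.571, -0.854]
ft_force: [-0.5, -0.0, 1.0]
grip_width: 0.7
```

Call:
play_rows(
  rows=[
    {"delta_pos": [0.02, -0.08, 0.0], "angular": [0, 0, 0]},
    {"delta_pos": [0.04, -0.16, 0.0], "angular": [0, 0, 0]},
    {"delta_pos": [0.06, -0.24, 0.0], "angular": [0, 0, 0]},
    {"delta_pos": [0.08, -0.3, 0.0], "angular": [0, 0, 0]},
    {"delta_pos": [0.08, -0.3, 0.0], "angular": [0, 0, 0]},
  ],
)

```text
clock: 11.3
position: [0.5362, 0.0621, 0.0442]
tcp_rot: [-1.008, 1.571, -0.758]
ft_force: [-0.4, 0.4, 0.7]
grip_width: 0.7
```

Call:
play_rows(
  rows=[
    {"delta_pos": [0.02, -0.08, 0.0], "angular": [0, 0, 0]},
    {"delta_pos": [0.04, -0.15, 0.0], "angular": [0, 0, 0]},
    {"delta_pos": [0.05, -0.2, 0.0], "angular": [0, 0, 0]},
    {"delta_pos": [0.05, -0.2, 0.0], "angular": [0, 0, 0]},
  ],
)

```text
clock: 11.63
position: [0.5367, 0.0602, 0.0442]
tcp_rot: [-0.68, 1.571, -0.431]
ft_force: [0.4, 0.3, 2.3]
grip_width: 0.701
```

Call:
play_rows(
  rows=[
    {"delta_pos": [0.02, -0.08, 0.0], "angular": [0, 0, 0]},
    {"delta_pos": [0.04, -0.15, 0.0], "angular": [0, 0, 0]},
    {"delta_pos": [0.05, -0.2, 0.0], "angular": [0, 0, 0]},
    {"delta_pos": [0.05, -0.2, 0.0], "angular": [0, 0, 0]},
  ],
)

```text
clock: 11.97
position: [0.5372, 0.0582, 0.0442]
tcp_rot: [-0.794, 1.571, -0.545]
ft_force: [-0.2, 1.7, 2.0]
grip_width: 0.698
```

Call:
play_rows(
  rows=[
    {"delta_pos": [0.02, -0.08, 0.0], "angular": [0, 0, 0]},
    {"delta_pos": [0.04, -0.15, 0.0], "angular": [0, 0, 0]},
    {"delta_pos": [0.05, -0.2, 0.0], "angular": [0, 0, 0]},
    {"delta_pos": [0.05, -0.2, 0.0], "angular": [0, 0, 0]},
  ],
)

```text
clock: 12.3
position: [0.5377, 0.0562, 0.0441]
tcp_rot: [-1.089, 1.571, -0.84]
ft_force: [0.8, 1.1, 0.9]
grip_width: 0.698
```

Call:
play_rows(
  rows=[
    {"delta_pos": [0.02, -0.08, 0.0], "angular": [0, 0, 0]},
    {"delta_pos": [0.04, -0.15, 0.0], "angular": [0, 0, 0]},
    {"delta_pos": [0.05, -0.2, 0.0], "angular": [0, 0, 0]},
    {"delta_pos": [0.05, -0.2, 0.0], "angular": [0, 0, 0]},
  ],
)

```text
clock: 12.63
position: [0.5382, 0.0542, 0.0442]
tcp_rot: [-0.811, 1.571, -0.561]
ft_force: [-0.4, 0.9, 1.9]
grip_width: 0.693
```

Call:
play_rows(
  rows=[
    {"delta_pos": [0.02, -0.08, 0.0], "angular": [0, 0, 0]},
    {"delta_pos": [0.04, -0.15, 0.0], "angular": [0, 0, 0]},
    {"delta_pos": [0.05, -0.2, 0.0], "angular": [0, 0, 0]},
    {"delta_pos": [0.05, -0.2, 0.0], "angular": [0, 0, 0]},
  ],
)

```text
clock: 12.97
position: [0.5387, 0.0522, 0.0442]
tcp_rot: [-0.714, 1.571, -0.464]
ft_force: [-0.6, 1.5, 1.9]
grip_width: 0.702
```

Call:
play_rows(
  rows=[
    {"delta_pos": [0.02, -0.08, 0.0], "angular": [0, 0, 0]},
    {"delta_pos": [0.04, -0.15, 0.0], "angular": [0, 0, 0]},
    {"delta_pos": [0.05, -0.2, 0.0], "angular": [0, 0, 0]},
    {"delta_pos": [0.05, -0.2, 0.0], "angular": [0, 0, 0]},
  ],
)

```text
clock: 13.3
position: [0.539, 0.0508, 0.0441]
tcp_rot: [1.376, 1.57, 1.626]
ft_force: [-0.7, 4.8, 3.8]
grip_width: 0.7
```

Call:
play_rows(
  rows=[
    {"delta_pos": [0.01, -0.05, 0.0], "angular": [0, 0, 0]},
    {"delta_pos": [0.02, -0.08, 0.0], "angular": [0, 0, 0]},
    {"delta_pos": [0.02, -0.08, 0.0], "angular": [0, 0, 0]},
    {"delta_pos": [0.02, -0.08, 0.0], "angular": [0, 0, 0]},
  ],
)

```text
clock: 13.63
position: [0.5391, 0.0507, 0.0442]
tcp_rot: [1.404, 1.568, 1.655]
ft_force: [-0.4, 8.8, 3.3]
grip_width: 0.7
```

Call:
play_rows(
  rows=[
    {"delta_pos": [-0.01, 0.05, 0.0], "angular": [0, 0, 0]},
    {"delta_pos": [-0.01, 0.05, 0.0], "angular": [0, 0, 0]},
    {"delta_pos": [-0.01, 0.05, 0.0], "angular": [0, 0, 0]},
  ],
)

```text
clock: 13.88
position: [0.539, 0.0508, 0.0442]
tcp_rot: [1.391, 1.569, 1.642]
ft_force: [-1.4, 7.0, 3.5]
grip_width: 0.699
```

Call:
play_rows(
  rows=[
    {"delta_pos": [0, 0, 0.0], "angular": [0, 0, 0]},
    {"delta_pos": [0, 0, 0.0], "angular": [0, 0, 0]},
    {"delta_pos": [0, 0, 0], "angular": [0, 0, 0]},
    {"delta_pos": [0, 0, 0], "angular": [0, 0, 0]},
    {"delta_pos": [0, 0, 0], "angular": [0, 0, 0]},
    {"delta_pos": [0, 0, 0], "angular": [0, 0, 0]},
  ],
  gripper=0.95,
)

```text
clock: 14.38
position: [0.5392, 0.0499, 0.0441]
tcp_rot: [-1.674, 1.571, -1.425]
ft_force: [-0.8, -0.2, -1.0]
grip_width: 0.952
```

Call:
play_rows(
  rows=[
    {"delta_pos": [0, 0, 1], "angular": [0, 0, 0]},
    {"delta_pos": [0, 0, 3], "angular": [0, 0, 0]},
    {"delta_pos": [0, 0, 6], "angular": [0, 0, 0]},
    {"delta_pos": [0, 0, 10], "angular": [0, 0, 0]},
    {"delta_pos": [0, 0, 14], "angular": [0, 0, 0]},
    {"delta_pos": [0, 0, 16], "angular": [0, 0, 0]},
    {"delta_pos": [-1, 4, 17], "angular": [0, 0, 0]},
    {"delta_pos": [-1, 4, 17], "angular": [0, 0, 0]},
    {"delta_pos": [-1, 4, 17], "angular": [0, 0, 0]},
  ],
)

```text
clock: 15.13
position: [0.5294, 0.0913, 0.2159]
tcp_rot: [-0.269, 1.568, -0.017]
ft_force: [0.1, 0.2, -0.8]
grip_width: 0.951
```

```bash
python3 -c "
from h import *
st();w=snap('wrist','w4')"
```

```text
t 15.1333 pos [0.5294 0.0913 0.2159] jaw 0.2521 tilt [-0.0006  0.0023] easel 0.0927 -0.0021 F [ 0.15  0.16 -0.76] Fu 0.12 Fn -0.18 w 0.9505995632955242
```

View pics/w4.png

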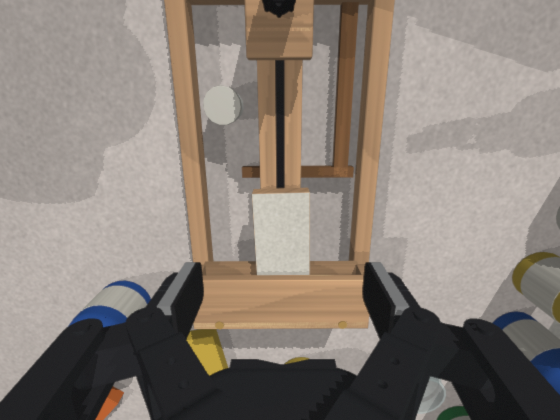

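The panel is under the lip, in line and centred: its far end is at row ~192, the lip edge at row ~277, the toe edge at row ~57, and the knob is partly visible at (279,5).

```bash
python3 - <<'E'
from h import *
w=load('w4');g=w['pixels'].astype(int).sum(2)
for c in (265,280,300): print(c,[int(x) for x in g[182:200,c]],[int(x) for x in g[268:284,c]],[int(x) for x in g[48:64,c]])
print('L',[int(x) for x in g[230,248:262]],'R',[int(x) for x in g[230,303:316]]);print([int(x) for x in g[200,246:260]],[int(x) for x in g[200,303:316]])
ez=lambda uv,z:[(((q[:2]-O)@u*1000).round(1),((q[:2]-O)@n*1000).round(1)) for q in cast(w,uv,z)]
print('end',ez([(262,192.5),(300,192.5)],.065),'sides',ez([(253.5,200),(309,200),(255,230),(309.5,230),(257,268),(310,268)],.065))
print('lip',ez([(230,277),(330,277)],.08),'toe',ez([(255,57),(305,57)],.0685),'slot',ez([(281,80),(280.5,180)],.045))
E
```

```text
265 [439, 437, 444, 441, 435, 399, 383, 362, 368, 370, 375, 462, 568, 578, 578, 579, 583, 590] [582, 582, 593, 586, 535, 520, 501, 415, 372, 372, 380, 401, 476, 468, 457, 453] [293, 292, 290, 292, 296, 298, 300, 305, 296, 270, 215, 228, 287, 316, 321, 317]
280 [93, 89, 91, 82, 90, 137, 270, 346, 354, 357, 388, 524, 571, 573, 575, 569, 561, 569] [576, 584, 594, 582, 531, 521, 510, 409, 375, 379, 386, 409, 492, 474, 463, 460] [290, 289, 289, 291, 293, 297, 302, 327, 347, 279, 217, 196, 127, 87, 82, 84]
300 [382, 378, 366, 362, 357, 355, 361, 361, 357, 360, 439, 561, 581, 587, 584, 578, 579, 590] [596, 581, 568, 524, 521, 526, 509, 419, 384, 389, 395, 421, 502, 482, 473, 471] [388, 386, 383, 383, 388, 391, 393, 390, 355, 272, 211, 218, 281, 309, 313, 311]
L [398, 400, 402, 401, 404, 411, 532, 580, 584, 583, 592, 598, 600, 593] R [577, 575, 581, 583, 580, 570, 505, 464, 456, 458, 456, 461, 459]
[533, 523, 430, 395, 396, 415, 520, 586, 590, 582, 593, 598, 586, 580] [577, 579, 590, 585, 578, 568, 509, 468, 465, 473, 472, 467, 465]
end [(np.float64(92.7), np.float64(18.5)), (np.float64(92.5), np.float64(-20.3))] sides [(np.float64(84.7), np.float64(27.5)), (np.float64(84.5), np.float64(-29.8)), (np.float64(51.3), np.float64(27.0)), (np.float64(51.0), np.float64(-31.1)), (np.float64(5.5), np.float64(26.3)), (np.float64(5.2), np.float64(-32.8))]
lip [(np.float64(3.3), np.float64(54.1)), (np.float64(2.8), np.float64(-52.9))] toe [(np.float64(217.2), np.float64(21.3)), (np.float64(217.1), np.float64(-22.7))] slot [(np.float64(200.5), np.float64(-1.4)), (np.float64(101.1), np.float64(-0.4))]
```

```bash
cat >> h.py <<'E'
def edge(s,rows,c0,c1,z,axis=0,th=None):
    """subpixel step by gradient centroid along rows (axis 0) or columns (axis 1); returns easel-frame line slope and mean"""
    g=s['pixels'].astype(float).sum(2); g=g if axis==0 else g.T; P=[]
    for r in rows:
        d=np.abs(np.diff(g[r,c0:c1]));k=int(d.argmax());a=slice(max(k-1,0),k+2);x=c0+.5+(d[a]*np.arange(a.start,a.start+len(d[a]))).sum()/d[a].sum()
        P.append((x,r) if axis==0 else (r,x))
    q=cast(s,P,z)[:,:2]-O; e=np.c_[q@u,q@n]*1000
    v=cv2.fitLine(e.astype(np.float32),cv2.DIST_HUBER,0,.01,.01).ravel(); v=v if v[axis]>0 else np.r_[-v[:2],v[2:]]
    return ('ang',(np.arctan2(v[1],v[0])-axis*np.pi/2).round(4),'mean',v[2:].round(2))
E
python3 - <<'E'
from h import *
w=load('w4')
print('panel L',edge(w,range(198,264,2),245,263,.065));print('panel R',edge(w,range(198,264,2),300,318,.065))
print('end',edge(w,range(258,304,2),188,198,.065,1))
print('slot L',edge(w,range(70,180,4),270,281,.045),'slot R',edge(w,range(70,180,4),281,290,.045))
print('mast L',edge(w,range(70,160,4),252,266,.045),'mast R',edge(w,range(70,160,4),294,308,.045))
print('lip',edge(w,range(215,350,5),278,283,.08,1))
E
```

```text
panel L ('ang', np.float32(0.0209), 'mean', array([55.83, 28.43], dtype=float32))
panel R ('ang', np.float32(0.0238), 'mean', array([ 56.45, -30.2 ], dtype=float32))
end ('ang', np.float32(0.0165), 'mean', array([92.47,  0.94], dtype=float32))
slot L ('ang', np.float32(0.0011), 'mean', array([147.97,   4.46], dtype=float32)) slot R ('ang', np.float32(-0.0), 'mean', array([157.98,  -4.14], dtype=float32))
mast L ('ang', np.float32(0.0153), 'mean', array([162.85,  21.68], dtype=float32)) mast R ('ang', np.float32(0.0834), 'mean', array([165.94, -20.44], dtype=float32))
lip ('ang', np.float32(-0.007), 'mean', array([0.13, 0.59], dtype=float32))
```

Call:
play_rows(
  rows=[
    {"delta_pos": [-0.2, 2.3, 0], "angular": [0, 0, 0.004]},
    {"delta_pos": [-0.2, 2.3, -3], "angular": [0, 0, 0.004]},
    {"delta_pos": [-0.2, 2.3, -6], "angular": [0, 0, 0.004]},
    {"delta_pos": [-0.2, 2.3, -9], "angular": [0, 0, 0.004]},
    {"delta_pos": [-0.2, 2.3, -12], "angular": [0, 0, 0.004]},
    {"delta_pos": [-0.2, 2.3, -14], "angular": [0, 0, 0.004]},
    {"delta_pos": [-0.2, 2.3, -15.5], "angular": [0, 0, 0.004]},
    {"delta_pos": [-0.2, 2.3, -16.2], "angular": [0, 0, 0.004]},
    {"delta_pos": [-0.2, 2.3, -16.4], "angular": [0, 0, 0.004]},
    {"delta_pos": [-0.2, 2.3, -16.4], "angular": [0, 0, 0.004]},
  ],
  gripper=0,
)

```text
clock: 16.02
position: [0.5271, 0.1126, 0.05]
tcp_rot: [2.999, 1.57, -3.031]
ft_force: [-0.1, 0.6, 0.5]
grip_width: 0.001
```

```bash
python3 -c "
from h import *
st()"
```

```text
t 16.0167 pos [0.5271 0.1126 0.05  ] jaw 0.2532 tilt [ 0.0001 -0.0007] easel 0.1138 -0.0052 F [-0.13  0.58  0.54] Fu 0.59 Fn -0.02 w 0.0014811163660951858
```

Call:
play_rows(
  rows=[
    {"delta_pos": [0.06, -0.24, 0.0], "angular": [0, 0, 0]},
    {"delta_pos": [0.12, -0.48, 0.0], "angular": [0, 0, 0]},
    {"delta_pos": [0.18, -0.7, 0.0], "angular": [0, 0, 0]},
    {"delta_pos": [0.22, -0.85, 0.0], "angular": [0, 0, 0]},
    {"delta_pos": [0.22, -0.85, 0.0], "angular": [0, 0, 0]},
    {"delta_pos": [0.22, -0.85, 0.0], "angular": [0, 0, 0]},
  ],
)

```text
clock: 16.52
position: [0.5296, 0.1044, 0.0504]
tcp_rot: [-0.204, 1.57, 0.049]
ft_force: [-0.6, -0.2, -0.1]
grip_width: -0.003
```

Call:
play_rows(
  rows=[
    {"delta_pos": [0.01, -0.05, 0.0], "angular": [0, 0, 0]},
    {"delta_pos": [0.03, -0.1, 0.0], "angular": [0, 0, 0]},
    {"delta_pos": [0.03, -0.1, 0.0], "angular": [0, 0, 0]},
    {"delta_pos": [0.03, -0.1, 0.0], "angular": [0, 0, 0]},
  ],
)

```text
clock: 16.85
position: [0.5297, 0.1036, 0.0501]
tcp_rot: [-2.139, 1.571, -1.885]
ft_force: [-0.2, 0.4, 0.1]
grip_width: 0.001
```

Call:
play_rows(
  rows=[
    {"delta_pos": [0.01, -0.05, 0.0], "angular": [0, 0, 0]},
    {"delta_pos": [0.03, -0.1, 0.0], "angular": [0, 0, 0]},
    {"delta_pos": [0.03, -0.1, 0.0], "angular": [0, 0, 0]},
    {"delta_pos": [0.03, -0.1, 0.0], "angular": [0, 0, 0]},
  ],
)

```text
clock: 17.18
position: [0.53, 0.1027, 0.0501]
tcp_rot: [1.22, 1.57, 1.474]
ft_force: [-0.1, 1.9, -1.5]
grip_width: -0.001
```

Call:
play_rows(
  rows=[
    {"delta_pos": [0.01, -0.05, 0.0], "angular": [0, 0, 0]},
    {"delta_pos": [0.03, -0.1, 0.0], "angular": [0, 0, 0]},
    {"delta_pos": [0.03, -0.1, 0.0], "angular": [0, 0, 0]},
    {"delta_pos": [0.03, -0.1, 0.0], "angular": [0, 0, 0]},
  ],
)

```text
clock: 17.52
position: [0.5302, 0.1025, 0.0502]
tcp_rot: [1.273, 1.569, 1.527]
ft_force: [-0.7, 6.8, 0.9]
grip_width: -0.002
```

Call:
play_rows(
  rows=[
    {"delta_pos": [0.01, -0.05, 0.0], "angular": [0, 0, 0]},
    {"delta_pos": [0.01, -0.05, 0.0], "angular": [0, 0, 0]},
    {"delta_pos": [0.01, -0.05, 0.0], "angular": [0, 0, 0]},
  ],
)

```text
clock: 17.77
position: [0.5303, 0.1025, 0.0502]
tcp_rot: [1.299, 1.568, 1.554]
ft_force: [-0.1, 9.1, -0.4]
grip_width: 0.005
```

Call:
play_rows(
  rows=[
    {"delta_pos": [-0.05, 0.2, 0], "angular": [0, 0, 0]},
    {"delta_pos": [-0.2, 0.8, 0], "angular": [0, 0, 0]},
    {"delta_pos": [-0.3, 1.2, 2], "angular": [0, 0, 0]},
    {"delta_pos": [-0.3, 1.2, 6], "angular": [0, 0, 0]},
    {"delta_pos": [-0.3, 1.2, 10], "angular": [0, 0, 0]},
    {"delta_pos": [-0.3, 1.2, 14], "angular": [0, 0, 0]},
    {"delta_pos": [-0.3, 1.2, 17], "angular": [0, 0, 0]},
    {"delta_pos": [-0.3, 1.2, 17], "angular": [0, 0, 0]},
    {"delta_pos": [-0.3, 1.2, 17], "angular": [0, 0, 0]},
  ],
)

```text
clock: 18.52
position: [0.5286, 0.113, 0.2224]
tcp_rot: [-0.417, 1.567, -0.163]
ft_force: [-1.1, 0.0, -0.5]
grip_width: -0.001
```

```bash
python3 - <<'E'
from h import *
st();w=snap('wrist','w5');print(proj(w,[[*(O+.092*u+.03*n),.065],[*(O+.092*u-.03*n),.065],[*(O+.01*u+.03*n),.065],[*(O+.01*u-.03*n),.065],[*(O+.215*u),.0685],[*(O+.0*u),.08],[*(O+.258*u),.11]]).round(1))
E
```

```text
t 18.5167 pos [0.5286 0.113  0.2224] jaw 0.2536 tilt [-0.0017  0.0037] easel 0.1139 -0.0068 F [-1.14  0.02 -0.5 ] Fu 0.31 Fn 1.09 w -0.0005698621683776451
[[247.5 210.6]
 [303.7 210.4]
 [250.3 277.8]
 [302.3 277.6]
 [274.3  86. ]
 [276.1 292.7]
 [272.4  19.8]]
```

View pics/w5.png

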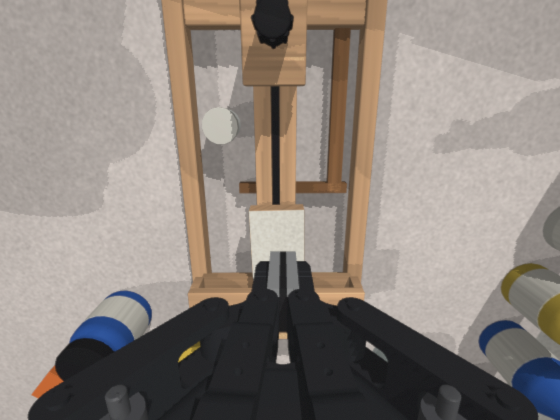

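The panel now looks square to the mast, with its end at row ~210, the knob at (272,20) and the toe edge at row ~85.

```bash
python3 - <<'E'
from h import *
w=load('w5')
print('L',edge(w,range(215,262,2),240,258,.065));print('R',edge(w,range(215,258,2),296,312,.065))
print('end',edge(w,range(254,300,2),205,216,.065,1));print('toe',edge(w,range(248,302,2),78,92,.0685,1))
k=(w['pixels'][:,240:305].sum(2)<110).astype(np.uint8);k[60:]=0;m=cv2.moments(k,True);c=(m['m10']/m['m00']+240,m['m01']/m['m00']);b=cv2.boundingRect(k);print(c,b)
for z in(.1035,.1195):
  q=cast(w,c,z)[0,:2]-O;print('knob',q@u,q@n)
E
```

```text
L ('ang', np.float32(0.0207), 'mean', array([64.36, 28.44], dtype=float32))
R ('ang', np.float32(0.0203), 'mean', array([ 62.02, -30.27], dtype=float32))
end ('ang', np.float32(0.0213), 'mean', array([92.61,  3.64], dtype=float32))
toe ('ang', np.float32(0.0348), 'mean', array([216.01,   4.14], dtype=float32))
(272.4230769230769, 21.743846153846153) (13, 0, 39, 48)
knob 0.2582892601967643 0.00016470521761402512
knob 0.2544028146761835 -0.00024212854822674296
```

```bash
python3 - <<'E'
from h import *
for f,rows in(('w5',range(40,180,3)),('w1',range(60,160,3))):
    w=load(f);s=w['pixels']
    for nm,off,z in (('railL in',.09,.03),('railL out',.11,.03),('railR in',-.09,.03),('railR out',-.11,.03),('mastL',.022,.045),('mastR',-.022,.045),('slotL',.0045,.045),('slotR',-.0045,.045)):
        # predicted column per row, straighten a band about it
        t=np.linspace(.09,.25,200) if nm[0]=='r' else np.linspace(.1,.2,120)
        P=[]
        g=s.astype(float).sum(2)
        for x in t:
            p=proj(w,[*(O+x*u+off*n),z])[0]
            r=int(round(p[1]));c=int(round(p[0]))
            if not(2<r<418 and 8<c<552):continue
            d=np.abs(np.diff(g[r,c-6:c+7]));k=d.argmax()
            if d[k]>25:P.append((c-6+k+.5,r))
        if len(P)<20: print(f,nm,'few');continue
        q=cast(w,P,z)[:,:2]-O;e=np.c_[q@u,q@n]*1000
        v=cv2.fitLine(e.astype(np.float32),cv2.DIST_HUBER,0,.01,.01).ravel();res=np.median(abs((e-v[2:])@[-v[1],v[0]]))
        print(f,nm,len(P),'ang',round(float(np.arctan(v[1]/v[0])),4),'off at x=150',round(float(v[3]+(150-v[2])*v[1]/v[0]),1),'res',round(res,2))
E
```

```text
w5 railL in 200 ang 0.0401 off at x=150 85.8 res 2.5
w5 railL out 200 ang -0.0024 off at x=150 111.8 res 0.46
w5 railR in 200 ang -0.0018 off at x=150 -89.6 res 0.3
w5 railR out 137 ang -0.0008 off at x=150 -109.1 res 0.21
w5 mastL 84 ang -0.0309 off at x=150 21.3 res 0.0
w5 mastR 89 ang -0.0007 off at x=150 -21.4 res 0.77
w5 slotL 120 ang -0.0002 off at x=150 4.8 res 0.19
w5 slotR 120 ang -0.0053 off at x=150 -4.3 res 0.0
w1 railL in 200 ang -0.0133 off at x=150 89.8 res 0.99
w1 railL out 200 ang -0.0066 off at x=150 117.5 res 0.77
w1 railR in 200 ang -0.003 off at x=150 -89.7 res 0.35
w1 railR out 94 ang -0.0008 off at x=150 -109.2 res 0.25
w1 mastL 120 ang 0.0274 off at x=150 22.7 res 0.26
w1 mastR 86 ang 0.0553 off at x=150 -19.9 res 1.61
w1 slotL 120 ang 0.0023 off at x=150 4.8 res 0.31
w1 slotR 120 ang -0.0036 off at x=150 -4.1 res 0.34
```

Call:
play_rows(
  rows=[
    {"delta_pos": [0.9, -6.0, 0], "angular": [0, 0, -0.025]},
    {"delta_pos": [0.9, -6.0, 0], "angular": [0, 0, -0.025]},
    {"delta_pos": [0.9, -6.0, -2], "angular": [0, 0, -0.025]},
    {"delta_pos": [0.9, -6.0, -5], "angular": [0, 0, -0.025]},
    {"delta_pos": [0.9, -6.0, -9], "angular": [0, 0, -0.025]},
    {"delta_pos": [0.9, -6.0, -12], "angular": [0, 0, -0.025]},
    {"delta_pos": [0.9, -6.0, -13], "angular": [0, 0, -0.025]},
    {"delta_pos": [0.9, -6.0, -13], "angular": [0, 0, -0.025]},
  ],
  gripper=1,
)

```text
clock: 19.23
position: [0.5334, 0.0534, 0.0861]
tcp_rot: [2.795, 1.564, 3.024]
ft_force: [0.0, 0.3, -0.6]
grip_width: 1.003
```

Call:
play_rows(
  rows=[
    {"delta_pos": [0, 0, -2], "angular": [0, 0, 0]},
    {"delta_pos": [0, 0, -3.5], "angular": [0, 0, 0]},
    {"delta_pos": [0, 0, -4.5], "angular": [0, 0, 0]},
    {"delta_pos": [0, 0, -4.7], "angular": [0, 0, 0]},
    {"delta_pos": [0, 0, -4.7], "angular": [0, 0, 0]},
    {"delta_pos": [0, 0, -4.7], "angular": [0, 0, 0]},
  ],
)

```text
clock: 19.73
position: [0.5372, 0.0529, 0.0445]
tcp_rot: [-0.397, 1.569, -0.168]
ft_force: [0.7, 0.2, -0.2]
grip_width: 1.002
```

```bash
python3 -c "
from h import *
st()"
```

```text
t 19.7333 pos [0.5372 0.0529 0.0445] jaw 0.2288 tilt [-0.0006  0.0015] easel 0.0536 0.0001 F [ 0.66  0.22 -0.18] Fu 0.04 Fn -0.69 w 1.0017159520428665
```

Call:
play_rows(
  rows=[
    {"delta_pos": [0, 0, 0], "angular": [0, 0, 0]},
    {"delta_pos": [0, 0, 0], "angular": [0, 0, 0]},
    {"delta_pos": [0, 0, 0], "angular": [0, 0, 0]},
    {"delta_pos": [0, 0, 0], "angular": [0, 0, 0]},
    {"delta_pos": [0, 0, 0], "angular": [0, 0, 0]},
    {"delta_pos": [0, 0, 0], "angular": [0, 0, 0]},
    {"delta_pos": [0, 0, 0], "angular": [0, 0, 0]},
    {"delta_pos": [-0.02, 0.1, 0], "angular": [0, 0, 0]},
    {"delta_pos": [-0.05, 0.2, 0], "angular": [0, 0, 0]},
    {"delta_pos": [-0.05, 0.2, 0], "angular": [0, 0, 0]},
  ],
  gripper=0.5,
)

```text
clock: 20.57
position: [0.537, 0.0545, 0.0444]
tcp_rot: [-0.728, 1.568, -0.5]
ft_force: [0.2, -3.0, 6.4]
grip_width: 0.704
```

Call:
play_rows(
  rows=[
    {"delta_pos": [0.02, -0.1, 0], "angular": [0, 0, 0]},
    {"delta_pos": [0.05, -0.2, 0], "angular": [0, 0, 0]},
    {"delta_pos": [0.05, -0.2, 0], "angular": [0, 0, 0]},
    {"delta_pos": [0.05, -0.2, 0], "angular": [0, 0, 0]},
  ],
)

```text
clock: 20.9
position: [0.5372, 0.0537, 0.0444]
tcp_rot: [0.366, 1.568, 0.595]
ft_force: [0.3, 4.1, 7.2]
grip_width: 0.699
```

```bash
python3 - <<'E'
from h import *
st();w=snap('wrist','w6')
print(proj(w,[[*(O+.092*u+.03*n),.065],[*(O+.092*u-.03*n),.065]]).round(1))
a=proj(w,[[*(O+.092*u+.03*n),.065],[*(O+.092*u-.03*n),.065]]).round().astype(int)
r=a[0,1]
print('L',edge(w,range(r+8,r+50,2),a[0,0]-14,a[0,0]+14,.065));print('R',edge(w,range(r+8,r+50,2),a[1,0]-14,a[1,0]+14,.065))
print('end',edge(w,range(a[0,0]+12,a[1,0]-12,3),r-10,r+10,.065,1))
E
```

```text
t 20.9 pos [0.5372 0.0537 0.0444] jaw 0.2292 tilt [0.0008 0.0022] easel 0.0543 -0.0001 F [0.32 4.07 7.22] Fu 3.86 Fn -1.34 w 0.6990287321790581
[[211.  215.8]
 [349.2 212.3]]
L ('ang', np.float32(0.0109), 'mean', array([79.45, 29.76], dtype=float32))
R ('ang', np.float32(0.0414), 'mean', array([ 76.9 , -29.07], dtype=float32))
end ('ang', np.float32(0.022), 'mean', array([93.43,  0.63], dtype=float32))
```

```bash
python3 - <<'E'
from h import *
for f in('w6','w3'):
    w=load(f);g=w['pixels'].astype(int).sum(2)
    z=.065 if f=='w6' else .0976
    sl=[]
    for r in range(20,185,5):
        c=[x for x in range(255,310) if g[r,x]<140]
        if len(c)>4: sl.append((np.mean(c),r))
    q=cast(w,sl,.045)[:,:2]-O;e=np.c_[q@u,q@n]*1000;v=np.polyfit(e[:,0],e[:,1],1);print(f,'slot',v,len(sl), 'px slope',np.polyfit([s[1] for s in sl],[s[0] for s in sl],1))
    E=[]
    for c in range(225,340,4):
        col=g[190:235,c]; k=[i for i in range(2,43) if col[i]>530 and col[i-1]<=530]
        if k:i=k[-1] if f=='w6' else k[-1]; E.append((c,190+i-(col[i]-530)/(col[i]-col[i-1])))
    E=np.array(E);p=np.polyfit(E[:,0],E[:,1],1);print('end px',p,np.abs(np.polyval(p,E[:,0])-E[:,1]).round(1).tolist())
    q=cast(w,E,z)[:,:2]-O;e=np.c_[q@u,q@n]*1000;print('end ang',-np.polyfit(e[:,1],e[:,0],1)[0],e[:,0].mean())
    S=[]
    for lo,hi in((195,230),(335,365)):
        P=[]
        for r in range(int(E[:,1].mean())+5,int(E[:,1].mean())+42,2):
            row=g[r,lo:hi];d=np.abs(np.diff(row));P.append((lo+d.argmax()+.5,r))
        print([x[0] for x in P])
E
python3 -c "
from h import *
w=load('w6');cv2.imwrite('pics/c6.png',cv2.resize(w['pixels'][180:360,180:380],None,fx=3,fy=3,interpolation=cv2.INTER_CUBIC)[:,:,::-1])"
```

```text
w6 slot [-0.00087051  0.22147345] 33 px slope [2.95454545e-02 2.74015152e+02]
end px [-4.54249741e-02  2.23519177e+02] [0.1, 0.1, 0.1, 0.2, 0.1, 0.1, 0.1, 0.0, 0.0, 0.1, 0.1, 0.1, 0.1, 0.0, 0.0, 0.1, 0.4, 0.2, 0.1, 0.1, 0.1, 0.1, 0.1, 0.0, 0.1, 0.1, 0.0, 0.1, 0.3]
end ang 0.020752604945725985 93.49964610095137
[np.float64(209.5), np.float64(211.5), np.float64(211.5), np.float64(211.5), np.float64(211.5), np.float64(212.5), np.float64(212.5), np.float64(212.5), np.float64(213.5), np.float64(213.5), np.float64(213.5), np.float64(213.5), np.float64(214.5), np.float64(214.5), np.float64(214.5), np.float64(214.5), np.float64(215.5), np.float64(215.5), np.float64(215.5)]
[np.float64(345.5), np.float64(345.5), np.float64(345.5), np.float64(345.5), np.float64(345.5), np.float64(345.5), np.float64(345.5), np.float64(345.5), np.float64(345.5), np.float64(345.5), np.float64(345.5), np.float64(345.5), np.float64(345.5), np.float64(345.5), np.float64(345.5), np.float64(345.5), np.float64(345.5), np.float64(345.5), np.float64(345.5)]
w3 slot [ 0.00066935 -0.1793962 ] 33 px slope [-3.74331551e-03  
[... 273 characters left out ...]
float64(211.5), np.float64(212.5), np.float64(212.5), np.float64(212.5), np.float64(212.5), np.float64(213.5), np.float64(213.5), np.float64(213.5), np.float64(213.5), np.float64(214.5), np.float64(214.5), np.float64(214.5), np.float64(214.5), np.float64(213.5), np.float64(215.5), np.float64(215.5), np.float64(215.5), np.float64(214.5)]
[np.float64(348.5), np.float64(348.5), np.float64(348.5), np.float64(347.5), np.float64(347.5), np.float64(347.5), np.float64(347.5), np.float64(347.5), np.float64(347.5), np.float64(347.5), np.float64(347.5), np.float64(347.5), np.float64(346.5), np.float64(346.5), np.float64(354.5), np.float64(346.5), np.float64(346.5), np.float64(346.5), np.float64(346.5)]
```

View pics/c6.png

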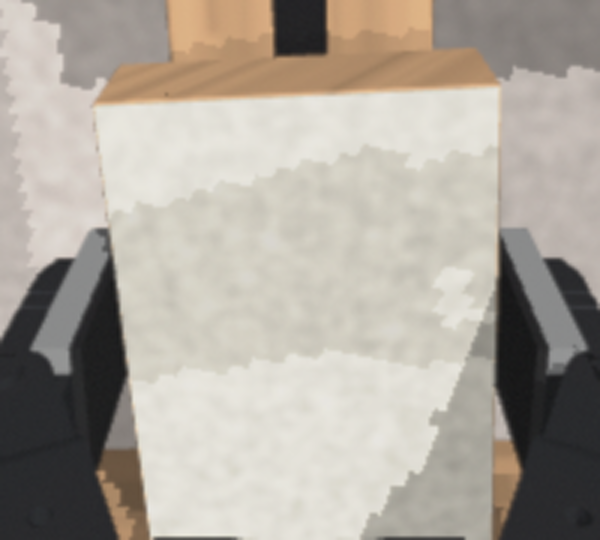

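The crop shows the panel's end tilted about 0.045 in the image, against 0.03 for the slot. The panel is therefore still yawed about 0.02 rad to the mast inside the grip, so I will twist it back.

Call:
play_rows(
  rows=[
    {"delta_pos": [-0.05, 0.2, 0.05], "angular": [0, 0, 0]},
    {"delta_pos": [-0.07, 0.3, 0.05], "angular": [0, 0, -0.01]},
    {"delta_pos": [-0.07, 0.3, 0.05], "angular": [0, 0, -0.022]},
    {"delta_pos": [-0.07, 0.3, 0.05], "angular": [0, 0, -0.022]},
    {"delta_pos": [-0.07, 0.3, 0.05], "angular": [0, 0, -0.022]},
  ],
  grip_force=30,
)

```text
clock: 21.37
position: [0.5365, 0.056, 0.0445]
tcp_rot: [-0.269, 1.569, -0.063]
ft_force: [0.1, -0.2, 5.9]
grip_width: 0.698
```

```bash
cat >> h.py <<'E'
def chk(f,z=.065):
    st();w=snap('wrist',f);g=w['pixels'].astype(int).sum(2);c0=int(proj(w,[*(O+.092*u),z])[0][1]);E=[];sl=[]
    for c in range(225,340,4):
        col=g[c0-30:c0+30,c];k=[i for i in range(2,60) if col[i]>530 and col[i-1]<=500+30 and col[i-4:i-1].max()<480]
        if k:i=k[0];E.append((c,c0-30+i-(col[i]-530)/(col[i]-col[i-1])))
    q=cast(w,E,z)[:,:2]-O;e=np.c_[q@u,q@n]*1000;p=np.polyfit(e[:,1],e[:,0],1)
    for r in range(20,175,5):
        c=[x for x in range(245,320) if g[r,x]<140]
        if len(c)>4: sl.append((np.mean(c),r))
    q=cast(w,sl,.045)[:,:2]-O;s=np.c_[q@u,q@n]*1000;v=np.polyfit(s[:,0],s[:,1],1)
    print('end ang',-p[0].round(4),'x',e[:,0].mean().round(2),'n',len(E),'slot ang',v[0].round(4),'off@90',np.polyval(v,90).round(2),'rel',(-p[0]-v[0]).round(4))
    return w
E
python3 -c "
from h import *
chk('w7',.0655)"
```

```text
t 21.3667 pos [0.5365 0.056  0.0445] jaw 0.2061 tilt [-0.0005  0.0018] easel 0.0567 -0.0001 F [ 0.08 -0.2   5.91] Fu -0.21 Fn -0.03 w 0.697976501663938
end ang -0.0038 x 96.05 n 29 slot ang -0.001 off@90 0.16 rel -0.0028
```

Call:
play_rows(
  rows=[
    {"delta_pos": [0.03, -0.1, 0.03], "angular": [0, 0, 0]},
    {"delta_pos": [0.05, -0.2, 0.03], "angular": [0, 0, 0]},
    {"delta_pos": [0.06, -0.25, 0.03], "angular": [0, 0, 0]},
    {"delta_pos": [0.06, -0.25, 0.03], "angular": [0, 0, 0]},
  ],
)

```text
clock: 21.75
position: [0.5367, 0.0541, 0.0446]
tcp_rot: [0.742, 1.569, 0.949]
ft_force: [-0.2, 3.5, 6.8]
grip_width: 0.7
```

Call:
play_rows(
  rows=[
    {"delta_pos": [0.01, -0.05, 0], "angular": [0, 0, 0]},
    {"delta_pos": [0.02, -0.1, 0], "angular": [0, 0, 0]},
    {"delta_pos": [0.02, -0.1, 0], "angular": [0, 0, 0]},
    {"delta_pos": [0.02, -0.1, 0], "angular": [0, 0, 0]},
  ],
)

```text
clock: 22.08
position: [0.5368, 0.0532, 0.0446]
tcp_rot: [0.752, 1.569, 0.959]
ft_force: [-0.9, 3.1, 7.1]
grip_width: 0.696
```

Call:
play_rows(
  rows=[
    {"delta_pos": [0.01, -0.05, 0.03], "angular": [0, 0, 0]},
    {"delta_pos": [0.02, -0.1, 0.05], "angular": [0, 0, 0]},
    {"delta_pos": [0.02, -0.1, 0.05], "angular": [0, 0, 0]},
    {"delta_pos": [0.02, -0.1, 0.05], "angular": [0, 0, 0]},
  ],
)

```text
clock: 22.42
position: [0.5368, 0.052, 0.0446]
tcp_rot: [1.09, 1.57, 1.297]
ft_force: [-0.4, 4.9, 5.7]
grip_width: 0.697
```

```bash
python3 -c "
from h import *
chk('w8',.065)"
```

```text
t 22.4167 pos [0.5368 0.052  0.0446] jaw 0.2069 tilt [0.001  0.0005] easel 0.0528 0.0007 F [-0.37  4.9   5.65] Fu 4.84 Fn -0.88 w 0.6971743188394767Traceback (most recent call last):
  File "<string>", line 3, in <module>
    chk('w8',.065)
    ~~~^^^^^^^^^^^
  File "h.py", line 29, in chk
    col=g[c0-30:c0+30,c];k=[i for i in range(2,60) if col[i]>530 and col[i-1]<=500+30 and col[i-4:i-1].max()<480]
                                                                                          ~~~~~~~~~~~~~~~~^^
    return umr_maximum(a, axis, None, out, keepdims, initial, where)
ValueError: zero-size array to reduction operation maximum which has no identity
```

```bash
sed -i 's/range(2,60)/range(5,60)/' h.py; python3 -c "
from h import *
chk('w8',.065)"
```

```text
t 22.4667 pos [0.5367 0.0521 0.0445] jaw 0.207 tilt [0.0011 0.0005] easel 0.0529 0.0007 F [-0.31  5.77  4.68] Fu 5.66 Fn -1.16 w 0.7011980514982119
end ang -0.0015 x 92.01 n 29 slot ang -0.0013 off@90 0.16 rel -0.0002
```

Call:
play_rows(
  rows=[
    {"delta_pos": [0.01, -0.05, 0], "angular": [0, 0, 0]},
    {"delta_pos": [0.02, -0.08, 0], "angular": [0, 0, 0]},
    {"delta_pos": [0.02, -0.08, 0], "angular": [0, 0, 0]},
    {"delta_pos": [0.02, -0.08, 0], "angular": [0, 0, 0]},
  ],
)

```text
clock: 22.85
position: [0.5368, 0.052, 0.0446]
tcp_rot: [1.359, 1.568, 1.567]
ft_force: [-0.3, 9.6, 6.6]
grip_width: 0.7
```

Call:
play_rows(
  rows=[
    {"delta_pos": [-0.01, 0.05, 0], "angular": [0, 0, 0]},
    {"delta_pos": [-0.01, 0.05, 0], "angular": [0, 0, 0]},
  ],
)

```text
clock: 23.02
position: [0.5368, 0.052, 0.0446]
tcp_rot: [1.259, 1.569, 1.466]
ft_force: [-0.8, 6.6, 5.7]
grip_width: 0.694
```

Call:
play_rows(
  rows=[
    {"delta_pos": [0, 0, 0], "angular": [0, 0, 0]},
    {"delta_pos": [0, 0, 0], "angular": [0, 0, 0]},
    {"delta_pos": [0, 0, 0], "angular": [0, 0, 0]},
    {"delta_pos": [0, 0, 0], "angular": [0, 0, 0]},
    {"delta_pos": [0, 0, 0], "angular": [0, 0, 0]},
  ],
  gripper=1,
)

```text
clock: 23.43
position: [0.5366, 0.051, 0.0442]
tcp_rot: [-2.778, 1.57, -2.572]
ft_force: [0.3, 0.7, -1.1]
grip_width: 1.006
```

Call:
play_rows(
  rows=[
    {"delta_pos": [0, 0, 1], "angular": [0, 0, 0]},
    {"delta_pos": [0, 0, 3], "angular": [0, 0, 0]},
    {"delta_pos": [0, 0, 6], "angular": [0, 0, 0]},
    {"delta_pos": [0, 0, 10], "angular": [0, 0, 0]},
    {"delta_pos": [0, 0, 14], "angular": [0, 0, 0]},
    {"delta_pos": [-2.1, 9, 17], "angular": [0, 0, 0.05]},
    {"delta_pos": [-2.1, 9, 17], "angular": [0, 0, 0.05]},
    {"delta_pos": [-2.1, 9, 17], "angular": [0, 0, 0.05]},
    {"delta_pos": [-2.1, 9, 17], "angular": [0, 0, 0.05]},
    {"delta_pos": [-2.1, 9, 17], "angular": [0, 0, 0.05]},
  ],
)

```text
clock: 24.27
position: [0.5159, 0.1416, 0.2151]
tcp_rot: [-0.617, 1.57, -0.359]
ft_force: [0.8, -0.2, 0.8]
grip_width: 1.002
```

```bash
cat >> h.py <<'E'
def edg2(w):
    a=proj(w,[[*(O+.092*u+.03*n),.065],[*(O+.092*u-.03*n),.065]]).round().astype(int);r=a[0,1]
    print('L',edge(w,range(r+5,r+55,2),a[0,0]-9,a[0,0]+9,.065),'R',edge(w,range(r+5,r+55,2),a[1,0]-9,a[1,0]+9,.065))
    k=(w['pixels'].sum(2)<110).astype(np.uint8);c=proj(w,[*(O+.257*u),.1035])[0].round().astype(int)
    M=np.zeros_like(k);cv2.circle(M,tuple(int(x) for x in c),34,1,-1);k=cv2.morphologyEx(k*M,cv2.MORPH_OPEN,np.ones((11,11),np.uint8));b=cv2.boundingRect(k);m=cv2.moments(k,True);cc=(m['m10']/m['m00'],m['m01']/m['m00'])
    for z in(.1035,.1195): q=cast(w,cc,z)[0,:2];print('knob px',np.round(cc,1),b,'z',z,q.round(4),((q-O)@u).round(4),((q-O)@n).round(4))
E
python3 -c "
from h import *
w=chk('w9',.065);edg2(w)"
```

```text
t 24.2667 pos [0.5159 0.1416 0.2151] jaw 0.2584 tilt [-0.0006  0.0009] easel 0.1447 -0.0017 F [ 0.81 -0.22  0.85] Fu -0.42 Fn -0.73 w 1.0022609618079663
end ang -0.1843 x 93.65 n 16 slot ang 0.0018 off@90 -0.14 rel -0.1861
L ('ang', np.float32(-0.0039), 'mean', array([50.89, 30.4 ], dtype=float32)) R ('ang', np.float32(0.0008), 'mean', array([ 51.02, -28.42], dtype=float32))
knob px [280.4  70. ] (264, 58, 34, 27) z 0.1035 [0.4863 0.2475] 0.2547 0.0001
knob px [280.4  70. ] (264, 58, 34, 27) z 0.1195 [0.4869 0.2457] 0.2529 0.0
```

Call:
play_rows(
  rows=[
    {"delta_pos": [-3.0, 10.7, 0], "angular": [0, 0, 0]},
    {"delta_pos": [-3.0, 10.7, 0], "angular": [0, 0, 0]},
    {"delta_pos": [-3.0, 10.7, 0], "angular": [0, 0, 0]},
    {"delta_pos": [-3.0, 10.7, 0], "angular": [0, 0, 0]},
    {"delta_pos": [-3.0, 10.7, -3], "angular": [0, 0, 0]},
    {"delta_pos": [-3.0, 10.7, -6], "angular": [0, 0, 0]},
    {"delta_pos": [-3.0, 10.7, -9], "angular": [0, 0, 0]},
    {"delta_pos": [-3.0, 10.7, -11], "angular": [0, 0, 0]},
    {"delta_pos": [-3.0, 10.7, -12], "angular": [0, 0, 0]},
    {"delta_pos": [-3.0, 10.7, -12], "angular": [0, 0, 0]},
  ],
)

```text
clock: 25.15
position: [0.4844, 0.2466, 0.0915]
tcp_rot: [-3.102, 1.566, -2.847]
ft_force: [-0.2, 0.0, 0.2]
grip_width: 0.999
```

```bash
python3 -c "
from h import *
st()
w=snap('side','d4');print(proj(w,[robot.observe()['position']]).round())
cv2.imwrite('pics/c7.png',cv2.resize(w['pixels'][240:420,100:330],None,fx=3,fy=3,interpolation=cv2.INTER_CUBIC)[:,:,::-1])"
```

```text
t 25.15 pos [0.4844 0.2466 0.0915] jaw 0.2552 tilt [-0.0002 -0.0048] easel 0.2543 0.0021 F [-0.17  0.03  0.22] Fu 0.07 Fn 0.16 w 0.999083560740476
[[197. 391.]]
```

View pics/c7.png

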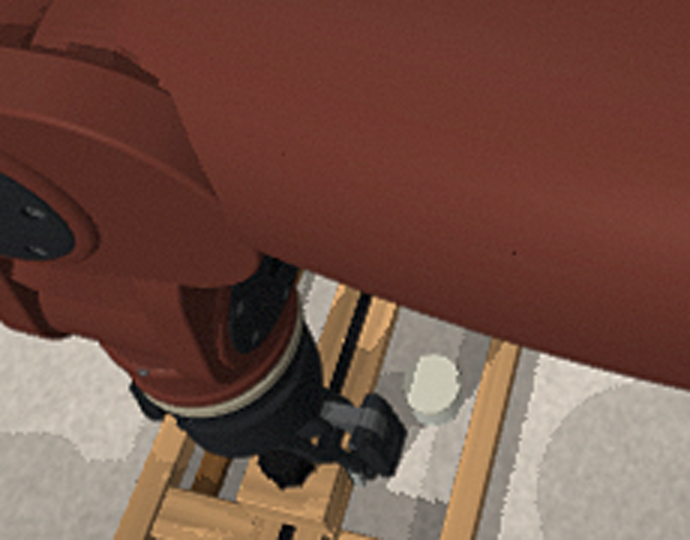

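The crop shows the gripper's open fingers straddling the knob, at about (285,468).

Call:
play_rows(
  rows=[
    {"delta_pos": [0.05, 0.2, -0.2], "angular": [0, 0, 0]},
    {"delta_pos": [0.05, 0.2, -0.2], "angular": [0, 0, 0]},
    {"delta_pos": [0.05, 0.2, -0.2], "angular": [0, 0, 0]},
    {"delta_pos": [0.05, 0.2, -0.2], "angular": [0, 0, 0]},
    {"delta_pos": [0.05, 0.2, -0.2], "angular": [0, 0, 0]},
    {"delta_pos": [0.05, 0.2, -0.2], "angular": [0, 0, 0]},
    {"delta_pos": [0.05, 0.2, -0.2], "angular": [0, 0, 0]},
    {"delta_pos": [0.05, 0.2, -0.2], "angular": [0, 0, 0]},
    {"delta_pos": [0.05, 0.2, -0.2], "angular": [0, 0, 0]},
    {"delta_pos": [0.05, 0.2, -0.2], "angular": [0, 0, 0]},
  ],
  gripper=0.1,
  grip_force=50,
)

```text
clock: 26.03
position: [0.4857, 0.2501, 0.0936]
tcp_rot: [-2.78, 1.57, -2.523]
ft_force: [-6.8, -2.2, 9.6]
grip_width: 0.315
```

```bash
python3 -c "
from h import *
st()"
```

```text
t 26.0333 pos [0.4857 0.2501 0.0936] jaw 0.2571 tilt [-0.0003 -0.0007] easel 0.2574 0.0 F [-6.84 -2.23  9.64] Fu -0.43 Fn 7.18 w 0.3148224559611266
```

Call:
play_rows(
  rows=[
    {"delta_pos": [-0.12, -0.03, 0.15], "angular": [0, 0, 0]},
    {"delta_pos": [-0.12, -0.03, 0.15], "angular": [0, 0, 0]},
    {"delta_pos": [-0.12, -0.03, 0.15], "angular": [0, 0, 0]},
  ],
)

```text
clock: 26.28
position: [0.4856, 0.25, 0.0938]
tcp_rot: [0.036, 1.57, 0.293]
ft_force: [4.9, 1.1, -6.9]
grip_width: 0.313
```

```bash
python3 -c "
from h import *
st()"
```

```text
t 26.2833 pos [0.4856 0.25   0.0938] jaw 0.2568 tilt [0.     0.0011] easel 0.2573 0.0002 F [ 4.94  1.07 -6.93] Fu -0.21 Fn -5.05 w 0.3126569140047117
```

Call:
play_rows(
  rows=[
    {"delta_pos": [0.1, -0.2, -0.06], "angular": [0, 0, 0]},
    {"delta_pos": [0.2, -0.6, -0.06], "angular": [0, 0, 0]},
    {"delta_pos": [0.31, -1.0, -0.06], "angular": [0, 0, 0]},
    {"delta_pos": [0.43, -1.45, -0.06], "angular": [0, 0, 0]},
    {"delta_pos": [0.56, -1.95, -0.06], "angular": [0, 0, 0]},
    {"delta_pos": [0.69, -2.45, -0.06], "angular": [0, 0, 0]},
    {"delta_pos": [0.82, -2.95, -0.06], "angular": [0, 0, 0]},
    {"delta_pos": [0.95, -3.45, -0.06], "angular": [0, 0, 0]},
    {"delta_pos": [1.08, -3.95, -0.06], "angular": [0, 0, 0]},
    {"delta_pos": [1.21, -4.45, -0.06], "angular": [0, 0, 0]},
  ],
)

```text
clock: 27.12
position: [0.4968, 0.207, 0.0937]
tcp_rot: [1.428, 1.567, 1.686]
ft_force: [-0.6, 10.3, -1.1]
grip_width: 0.306
```

```bash
python3 -c "
from h import *
st()"
```

```text
t 27.1167 pos [0.4968 0.207  0.0937] jaw 0.2582 tilt [0.0036 0.0005] easel 0.2128 0.0002 F [-0.64 10.31 -1.08] Fu 10.14 Fn -1.99 w 0.3062776955955701
```

Call:
play_rows(
  rows=[
    {"delta_pos": [0.13, -0.5, 0], "angular": [0, 0, 0]},
    {"delta_pos": [0.26, -1.0, 0], "angular": [0, 0, 0]},
    {"delta_pos": [0.39, -1.5, 0], "angular": [0, 0, 0]},
    {"delta_pos": [0.52, -2.0, 0], "angular": [0, 0, 0]},
    {"delta_pos": [0.65, -2.5, 0], "angular": [0, 0, 0]},
    {"delta_pos": [0.78, -3.0, 0], "angular": [0, 0, 0]},
    {"delta_pos": [0.91, -3.5, 0], "angular": [0, 0, 0]},
    {"delta_pos": [1.05, -4.0, 0], "angular": [0, 0, 0]},
    {"delta_pos": [1.18, -4.5, 0], "angular": [0, 0, 0]},
    {"delta_pos": [1.31, -5.0, 0], "angular": [0, 0, 0]},
  ],
)

```text
clock: 27.95
position: [0.5099, 0.157, 0.0937]
tcp_rot: [1.44, 1.567, 1.698]
ft_force: [-1.3, 9.5, 0.0]
grip_width: 0.313
```

```bash
python3 -c "
from h import *
st()"
```

```text
t 27.95 pos [0.5099 0.157  0.0937] jaw 0.2582 tilt [0.0037 0.0005] easel 0.1612 0.0002 F [-1.31  9.52  0.01] Fu 9.54 Fn -1.14 w 0.31306081933512536
```

Call:
play_rows(
  rows=[
    {"delta_pos": [0.08, -0.3, 0], "angular": [0, 0, 0]},
    {"delta_pos": [0.16, -0.6, 0], "angular": [0, 0, 0]},
    {"delta_pos": [0.24, -0.9, 0], "angular": [0, 0, 0]},
    {"delta_pos": [0.31, -1.2, 0], "angular": [0, 0, 0]},
    {"delta_pos": [0.39, -1.5, 0], "angular": [0, 0, 0]},
    {"delta_pos": [0.47, -1.8, 0], "angular": [0, 0, 0]},
    {"delta_pos": [0.55, -2.1, 0], "angular": [0, 0, 0]},
    {"delta_pos": [0.63, -2.4, 0], "angular": [0, 0, 0]},
  ],
)

```text
clock: 28.62
position: [0.5161, 0.133, 0.0937]
tcp_rot: [1.452, 1.567, 1.71]
ft_force: [-2.3, 8.6, 1.7]
grip_width: 0.306
```

Call:
play_rows(
  rows=[
    {"delta_pos": [0.04, -0.15, 0], "angular": [0, 0, 0]},
    {"delta_pos": [0.08, -0.3, 0], "angular": [0, 0, 0]},
    {"delta_pos": [0.12, -0.45, 0], "angular": [0, 0, 0]},
    {"delta_pos": [0.12, -0.45, 0], "angular": [0, 0, 0]},
    {"delta_pos": [0.12, -0.45, 0], "angular": [0, 0, 0]},
  ],
)

```text
clock: 29.03
position: [0.5174, 0.1283, 0.0937]
tcp_rot: [1.467, 1.568, 1.725]
ft_force: [-2.3, 7.3, 1.8]
grip_width: 0.31
```

```bash
python3 -c "
from h import *
st()
w=snap('wrist','w10');cv2.imwrite('pics/c8.png',w['pixels'][:,:,::-1])"
```

```text
t 29.0333 pos [0.5174 0.1283 0.0937] jaw 0.2579 tilt [0.0028 0.0003] easel 0.1315 0.0002 F [-2.31  7.3   1.77] Fu 7.65 Fn 0.39 w 0.3096929985784286
```

View pics/c8.png

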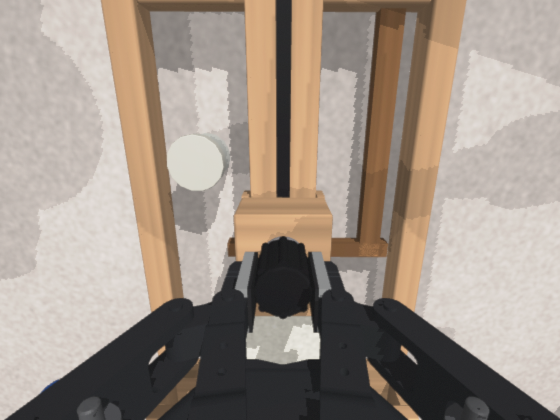

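The holder is at the panel, with the toe's edge at row ~315 just over the white panel. Next I feel for the pad in small steps.

Call:
play_rows(
  rows=[
    {"delta_pos": [0.02, -0.07, 0], "angular": [0, 0, 0]},
    {"delta_pos": [0.04, -0.14, 0], "angular": [0, 0, 0]},
    {"delta_pos": [0.06, -0.21, 0], "angular": [0, 0, 0]},
    {"delta_pos": [0.07, -0.28, 0], "angular": [0, 0, 0]},
  ],
)

```text
clock: 29.42
position: [0.518, 0.1258, 0.0937]
tcp_rot: [1.471, 1.567, 1.729]
ft_force: [-0.5, 8.9, 1.6]
grip_width: 0.309
```

Call:
play_rows(
  rows=[
    {"delta_pos": [0.02, -0.07, 0], "angular": [0, 0, 0]},
    {"delta_pos": [0.04, -0.14, 0], "angular": [0, 0, 0]},
    {"delta_pos": [0.05, -0.2, 0], "angular": [0, 0, 0]},
  ],
)

```text
clock: 29.67
position: [0.5185, 0.1238, 0.0937]
tcp_rot: [1.445, 1.567, 1.703]
ft_force: [-1.8, 8.9, 1.6]
grip_width: 0.309
```

Call:
play_rows(
  rows=[
    {"delta_pos": [0.02, -0.07, 0], "angular": [0, 0, 0]},
    {"delta_pos": [0.04, -0.14, 0], "angular": [0, 0, 0]},
    {"delta_pos": [0.05, -0.2, 0], "angular": [0, 0, 0]},
  ],
)

```text
clock: 29.92
position: [0.519, 0.1218, 0.0937]
tcp_rot: [1.441, 1.567, 1.699]
ft_force: [-1.2, 9.6, 0.6]
grip_width: 0.309
```

Call:
play_rows(
  rows=[
    {"delta_pos": [0.02, -0.07, 0], "angular": [0, 0, 0]},
    {"delta_pos": [0.04, -0.14, 0], "angular": [0, 0, 0]},
  ],
)

```text
clock: 30.08
position: [0.5193, 0.1207, 0.0937]
tcp_rot: [1.473, 1.567, 1.731]
ft_force: [-2.7, 11.0, 1.4]
grip_width: 0.314
```

Call:
play_rows(
  rows=[
    {"delta_pos": [0.02, -0.07, 0], "angular": [0, 0, 0]},
    {"delta_pos": [0.04, -0.14, 0], "angular": [0, 0, 0]},
  ],
)

```text
clock: 30.25
position: [0.5196, 0.1195, 0.0937]
tcp_rot: [1.483, 1.566, 1.741]
ft_force: [-3.0, 12.8, 2.4]
grip_width: 0.311
```

Call:
play_rows(
  rows=[
    {"delta_pos": [0.02, -0.07, 0], "angular": [0, 0, 0]},
    {"delta_pos": [0.03, -0.12, 0], "angular": [0, 0, 0]},
  ],
)

```text
clock: 30.42
position: [0.5199, 0.1185, 0.0937]
tcp_rot: [1.475, 1.566, 1.733]
ft_force: [-2.3, 13.4, 2.4]
grip_width: 0.313
```

Call:
play_rows(
  rows=[
    {"delta_pos": [0.02, -0.07, 0], "angular": [0, 0, 0]},
    {"delta_pos": [0.03, -0.13, 0], "angular": [0, 0, 0]},
  ],
)

```text
clock: 30.58
position: [0.5202, 0.1174, 0.0937]
tcp_rot: [1.47, 1.566, 1.728]
ft_force: [-2.9, 14.7, 1.2]
grip_width: 0.311
```

Call:
play_rows(
  rows=[
    {"delta_pos": [0.02, -0.06, 0], "angular": [0, 0, 0]},
    {"delta_pos": [0.03, -0.11, 0], "angular": [0, 0, 0]},
  ],
)

```text
clock: 30.75
position: [0.5204, 0.1164, 0.0937]
tcp_rot: [1.477, 1.565, 1.735]
ft_force: [-2.8, 14.2, 2.0]
grip_width: 0.308
```

```bash
python3 -c "
from h import *
st()"
```

```text
t 30.75 pos [0.5204 0.1164 0.0937] jaw 0.2587 tilt [0.0056 0.0005] easel 0.1193 0.0002 F [-2.82 14.22  2.  ] Fu 14.47 Fn -0.87 w 0.30785461392170843
```

Call:
play_rows(
  rows=[
    {"delta_pos": [0.01, -0.06, 0], "angular": [0, 0, 0]},
    {"delta_pos": [0.01, -0.06, 0], "angular": [0, 0, 0]},
  ],
)

```text
clock: 30.92
position: [0.5206, 0.1159, 0.0937]
tcp_rot: [1.448, 1.565, 1.707]
ft_force: [-2.3, 15.2, 3.3]
grip_width: 0.311
```

Call:
play_rows(
  rows=[
    {"delta_pos": [-0.02, 0.08, 0], "angular": [0, 0, 0]},
    {"delta_pos": [-0.02, 0.08, 0], "angular": [0, 0, 0]},
  ],
)

```text
clock: 31.08
position: [0.5206, 0.1159, 0.0937]
tcp_rot: [1.44, 1.567, 1.699]
ft_force: [-1.5, 10.9, 1.8]
grip_width: 0.312
```

Relieve the push a little more, open, rise and check.

Call:
play_rows(
  rows=[
    {"delta_pos": [-0.02, 0.08, 0], "angular": [0, 0, 0]},
    {"delta_pos": [-0.02, 0.08, 0], "angular": [0, 0, 0]},
  ],
)

```text
clock: 31.25
position: [0.5206, 0.1159, 0.0937]
tcp_rot: [1.381, 1.569, 1.639]
ft_force: [-1.5, 7.2, 1.1]
grip_width: 0.309
```

Call:
play_rows(
  rows=[
    {"delta_pos": [0, 0, 0], "angular": [0, 0, 0]},
    {"delta_pos": [0, 0, 0], "angular": [0, 0, 0]},
    {"delta_pos": [0, 0, 0], "angular": [0, 0, 0]},
    {"delta_pos": [0, 0, 0], "angular": [0, 0, 0]},
    {"delta_pos": [0, 0, 0], "angular": [0, 0, 0]},
    {"delta_pos": [0, 0, 0], "angular": [0, 0, 0]},
  ],
  gripper=0.9,
)

```text
clock: 31.75
position: [0.521, 0.1146, 0.0934]
tcp_rot: [-0.963, 1.571, -0.707]
ft_force: [-0.7, -0.2, 0.8]
grip_width: 0.899
```

Call:
play_rows(
  rows=[
    {"delta_pos": [0, 0, 1], "angular": [0, 0, 0]},
    {"delta_pos": [0, 0, 3], "angular": [0, 0, 0]},
    {"delta_pos": [0, 0, 6], "angular": [0, 0, 0]},
    {"delta_pos": [0, 0, 10], "angular": [0, 0, 0]},
    {"delta_pos": [0, 0, 14], "angular": [0, 0, 0]},
    {"delta_pos": [0, 0, 15], "angular": [0, 0, 0]},
    {"delta_pos": [0, 0, 15], "angular": [0, 0, 0]},
  ],
)

```text
clock: 32.33
position: [0.5228, 0.1146, 0.2485]
tcp_rot: [-0.294, 1.564, -0.037]
ft_force: [0.6, -0.6, -0.6]
grip_width: 0.898
```

```bash
python3 - <<'E'
from h import *
st();w=snap('wrist','w11')
k=(w['pixels'].sum(2)<110).astype(np.uint8);c=proj(w,[*(O+.1195*u),.1035])[0].round().astype(int);print('exp knob px',c)
print(proj(w,[[*(O+.0765*u),.0815],[*(O),.08],[*(O+.092*u+.03*n),.065],[*(O+.092*u-.03*n),.065],[*(O+.02*u+.03*n),.065],[*(O+.02*u-.03*n),.065]]).round(1))
cv2.imwrite('pics/c9.png',cv2.resize(w['pixels'][130:400,150:410],None,fx=2.2,fy=2.2,interpolation=cv2.INTER_CUBIC)[:,:,::-1])
E
```

```text
t 32.3333 pos [0.5228 0.1146 0.2485] jaw 0.2567 tilt [-0.0021  0.0069] easel 0.1169 -0.0016 F [ 0.64 -0.62 -0.55] Fu -0.76 Fn -0.46 w 0.8984019571442671
exp knob px [280 191]
[[280.  223.3]
 [280.1 282.1]
 [254.  205.6]
 [306.  205.5]
 [255.7 261.2]
 [304.5 261.1]]
```

View pics/c9.png

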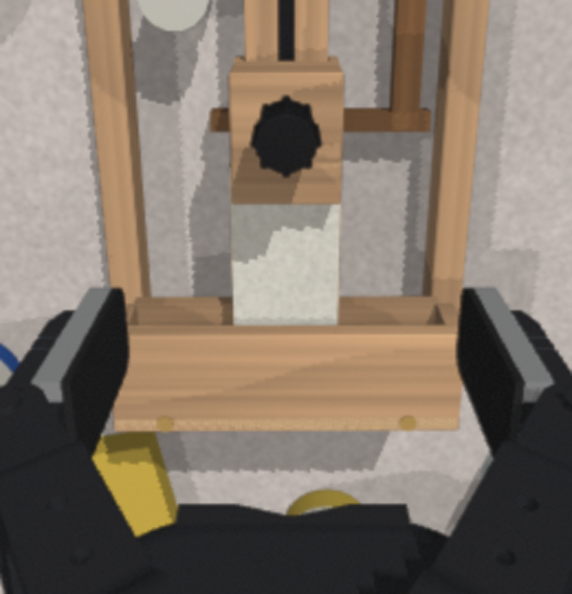

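The crop shows the panel straight on the mast under the lip, with the toe over its end at row ~203 and the knob at (286,137). The gripper is clear of everything.

```bash
python3 -c "
from h import *
w=load('w11')
print(edge(w,range(226,266,2),248,262,.065),edge(w,range(226,266,2),298,312,.065),'toe',edge(w,range(258,303,3),217,228,.0815,1))
print(robot.hand_in())"
```

```text
('ang', np.float32(-0.001), 'mean', array([46.57, 30.37], dtype=float32)) ('ang', np.float32(0.0132), 'mean', array([ 34.99, -28.39], dtype=float32)) toe ('ang', np.float32(-0.003), 'mean', array([77.51,  4.45], dtype=float32))
the job is handed in; nothing more can be done
None
```

The panel is clamped in the easel and the job is handed in at about 32 s; no verdict was reported. I laid the panel on the mast, slid it under the lip until the stop held firm, then pushed the holder up by its knob until the pad gripped, let go and rose clear.

- **First seating:** It left the panel turned about 0.02 rad from the mast. A push of about 9 N on its end with closed fingers did not straighten it. I regripped, twisted it back and reseated it against the stop at about 9.6 N, before moving the holder.
- **Panel position:** After release, its side edges read −0.001 and +0.013 rad to the mast, which disagree slightly with each other. It sits about 1 mm off centre. Its end is about 28 mm behind the lip's edge.
- **Holder grip:** The pushing force rose from about 9.5 to 15 N, which puts the pad at roughly 5 to 6 N. The toe sits at 77.5 mm and the panel's outer end was at 92 mm, so the pad is compressed about 4.5 mm. That is within the snug range.
- **Not checked at the end:** The panel's outer end is hidden under the toe, so I could not look at it again. I did not remeasure the other things on the table. The last view showed nothing near the easel disturbed.

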